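# Lock the drainer plank back into the sink shelf

### The arm

A 6-joint arm with a two-finger parallel gripper is mounted at the origin on the work surface. World frame = base frame: x ahead of the robot, y to its left, z up, the work surface at z = 0. Lengths are in m, angles in rad, forces in N, time in s.
With the tool pointing down it reaches from about 0.325 to 0.775 m from the base axis. Payload 5.5 kg.
Tool frame: the origin (TCP) lies between the finger pads; the fingertips stand 14 mm ahead of it and the grasp point (between the pads) lies 5 mm behind it; z points along the fingers, y is the direction in which the jaws open and shut (so a half turn about z gives the same grasp; the last joint's range is limited). The gripper opens to 85 mm and grips with 20 to 120 N. Pads are 22 mm wide; open, the fingers measure 114 mm over their backs; the gripper's body (76 mm by 85 mm) begins 54 mm behind the grasp point. The pads swing forward as they close: fully open they stand 13 mm farther back than shut.
Start: joints at [-1.356, 0.091, 1.231, -0, 1.82, -0.057], TCP at [0.161, -0.578, 0.245] pointing down, gripper open.
Joint ranges: [-2.87, 2.87], [-0.86, 2.18], [0.17, 2.46], [-1.51, 4.65], [0.06, 2.69], [-2.65, 2.65]. Speed limits (rad/s): [2.57, 2.57, 3.01, 3.14, 3.14, 3.14].

### API

Orientations are given as a unit quaternion [x, y, z, w].
In Python, from bench import bot gives the robot as it stands.
- The arm moves only by the tool drive_tool, never from a script. Its argument "moves" is one flat list of numbers, 5 for each row, row after row: the closure, from 0 (fully open) to 1 (shut), then the shift along the tool's x, y, z each as a share of 80 mm, from -1 to 1, then the turn about the tool's z as a share of 120 degrees, from -1 to 1. In form: [grip, x, y, z, spin, grip, x, y, z, spin, ...]. A call has 1 to 5 rows; each row is the pose to reach, as a shift and turn from the pose commanded when the call began, along the tool's axes at that moment; what a row does not reach only later rows make up. A row lasts 1/10 s, in which the tool goes at most 50 mm and 8.59 degrees, less where a joint would pass 70% of its speed; a pose out of reach is approached as far as the arm can. A call with a number of a shift or a turn outside -1 to 1 is refused whole. A call with a gripper value outside its range is refused whole. The fingers move at their own pace and stop on an object; "force" is the grip in N (left out, the last holds). Time passes only in rows, so rows that repeat a pose let the fingers close. It gives the time, the measured TCP pose, the force and the opening at its end, in the units of the state.
- bot.observe(): the state, without advancing time (a new reading comes with each control period).
- bot.grab_frame(name): name is "side" or "top"; returns a dict with "frame" (420x560x3 uint8, blue, green, red), "fx", "fy", "cx", "cy" (pixels), "world_from_camera" (4x4, takes a point from camera to world coordinates). Camera axes: x right, y down, z forward; pixel columns grow to the right and rows downward; lengths in m; the calibration is good to about 2 mm. A picture is of the moment at which its call begins. There is no depth.
- bot.sign_off(): hands the job in, once; it reports no verdict.
Trained networks look in a picture, given as the dict that the camera call returned (one of the last four; its "shot" number tells which), for a name from the list of things; names that differ only in an ending like _2 or _b are one class to them, and where a whole thing is asked for, a point or a joint stands for the part that bears it (a point fixed in the world has none). Each returns a list of dicts, best first, with "conf" (0 to 1); they miss things now and then, are a little off and sometimes report something else, mostly with a low value. They report only what shows in the picture. A call takes as long as a camera call. They do not tell look-alikes from the thing itself.
- bot.find_in(target, picture): "uv" ([column, row] in pixels, amid what is visible of it).
The state is a dict: "time": time; "joints": joint angles; "dq": joint speeds; "tau": joint torques, N m; "tcp_pos": TCP position; "eef_rot": TCP orientation; "force": force on the tool from outside, world axes, zero at the start; "wrist_torque": the same for the moment, N m; "finger_gap": finger opening in m.
Only numpy, scipy, OpenCV 4.12 (cv2) and the standard library are available. Lean on these libraries where they do the work, as an engineer would, in place of code of your own. Each camera call takes 0.05 s, during which the arm holds its last target.

### The job

Put the loose white drainer plank back in the sink shelf: hold it by its grip bar with the near edge raised, angle its tongue under the lip of the grooved rail and push gently until it is felt to be fully home, then lower the plank flat so that it drops over the rail's ridge and locks, and let go. Do not force the rail, and leave the mug, ashtray, lunch box and brush where they are.

Things in the scene. Friction and masses are not known exactly. Their poses are not given: they have to be found in the camera images.
- plank: loose flat white plastic plank with an upright grip bar on top, 0.15 to 0.31 kg, 150 mm wide (y), 12 mm thick, lying bar-up on the worktop beside the shelf. Origin: on the underside below the middle of the bar. +x points to the tongued edge, z up. Plain near edge at x -58, shoulder of the tongued edge at x +53.5 mm.
- plank_grip (a point): centre of the grip bar: 12 mm thick (x), 60 mm long (y), 28 mm high (z 12 to 40 of the plank); this point is 26 mm above the plank's underside. Take it from above with the fingers closing along the plank's x. Axes as the plank.
- tongue_tip (a point): middle of the tongue's tip edge, 72 mm ahead (+x) of the bar's middle and 4 mm above the underside; axes as the plank. The tongue runs the full 150 mm width, 18.5 mm long (x 53.5 to 72), 4 mm thick (z 2 to 6).
- notch (a point): middle of the notch that crosses the plank's underside: x 15.3 to 23.7 mm (8.4 wide), 5.8 mm deep. It must drop over the rail's ridge with 1.7 mm spare each way, which it does only if the tongue's tip is kept against the groove's back wall while the plank is lowered.
- shelf: fixed low white plastic shelf, 180 mm wide (y); origin on the worktop below where the bar's middle finally comes (but for the rail's slack); +x points to the grooved rail, away from the robot (yaw within 0.3 rad). Flat bed 20 mm above the worktop from x -65 on. End cheeks at y +-82 to +-90, 8 mm above the bed, x -65 to +5; the plank goes between them.
- bed (a point): point of the shelf at x +72, y 0, bed height; axes as the shelf: NOMINAL foot of the groove's back wall. The white rail (164 mm long), ridge, lip and back wall as one, is on slotted screws and really sits up to 6 mm nearer or farther along x; no reading shows this: find the back wall by feel. It does not shift. Plank and shelf must not press on each other with over 40 N; 5 to 10 N is plenty.
- lip (a point): nominal middle of the lip's front edge, on its underside: 14 mm before the back wall (x) and 9.5 mm above the bed; the lip reaches from there to the back wall and is 5 mm thick. Off by the rail's hidden shift. The tongue goes below it with the near edge raised some 0.26 rad (15 degrees), tip sliding on the floor (bed height) to the back wall; it cannot go in flat.
- ridge (a point): nominal middle of the rail's ridge, at bed height: an upright bar 5 mm high across the floor, 50 to 55 mm before the back wall (x), 150 mm long (y). Off by the rail's hidden shift, as the lip. A plank lowered when not fully home catches on it and does not lie flat.
- mug: bystander: open aluminium mug with a handle, 76 mm across, 80 mm high, origin under its centre
- ashtray: bystander: round glass ashtray, 84 mm across, 25 mm high, origin under its centre
- lunchbox: bystander: yellow plastic lunch box with steel clips, 114 x 164 x 46 mm, origin under its centre
- brush: bystander: grey silicone brush lying flat, about 200 mm long, x along its length
Not all that is in view belongs to the job. What is shaped like the plank but orange or turquoise is not meant.

How it is judged:
On the way:
1. the tongue is under the rail's lip (tip less than 7.2 mm short of the bed point and beyond, less than 9 mm above the bed) while the plank is tilted by more than 0.12 rad with the near edge up (x of tongue_tip in the frame of bed between -0.0072 and 0.009 m and z of tongue_tip in the frame of bed below 0.009 m and z of plank_grip in the frame of bed above 0.03 m and angle between plank's own z axis and vertical above 0.12 rad), for 0.1 s.
At the end, for the whole second after the job is handed in: the plank lies still and released in the shelf: flat within 0.025 rad, underside and tongue within 1.5 mm of their flat height on the bed, tongue in the groove (tip within 9 mm of the bed point along x, so over the ridge and locked), square within 0.05 rad, sideways within 10 mm (x of tongue_tip in the frame of bed between -0.0095 and 0.009 m and z of tongue_tip in the frame of bed between 0.0015 and 0.0055 m and z of plank in the frame of bed below 0.0015 m and y of plank in the frame of bed between -0.01 and 0.01 m and angle between plank's own z axis and vertical below 0.025 rad and angle between the x axis of plank and the x axis of shelf, either way round below 0.05 rad and linear speed of plank below 0.01 m/s and contact force between the fingers and plank below 0.1 N); the robot touches nothing.
It fails at once if plank and shelf are pressed together with more than 40 N (contact force between plank and shelf above 40 N).
It fails at once if a bystander is moved more than 20 mm (distance of any of mug, ashtray, lunchbox, brush from where it was at the start of the episode above 0.02 m).
It also fails if it takes over 64 s, if anything falls off the work surface, if the arm or the gripper's body presses on something with over 40 N, if the wrist force passes 120 N, or if a joint passes its speed limit or range.

## Working session

There is one attempt and no reset: what is moved stays moved. The work goes in short steps, Python scripts to look and compute and a tool call to move; the robot and the scene stay as the last step left them, time stands still between calls to the robot, and variables do not carry over. Pictures are saved under pics/ and viewed, and the job is handed in when it is done.

Besides the shell and the picture viewer there is one more tool, called after "Call:" by a JSON object that holds its "fn" and its "kwargs", one argument or row to a line. drive_tool: Moves the arm, as the interface text tells. Shift numbers are shares of 80 mm and turn numbers shares of 120 degrees, none past 1 either way. Its arguments: {"type":"object","properties":{"moves":{"type":"array"},"force":{"type":"number"}},"required":["moves"]}

```bash
ls; mkdir -p pics; cat > h.py <<'E'
import sys; sys.path.insert(0,'.')
from bench import bot
import numpy as np, cv2, pickle
def ray(p,uv):
    T=np.array(p["world_from_camera"]); d=np.array([(uv[0]-p["cx"])/p["fx"],(uv[1]-p["cy"])/p["fy"],1.]); return T[:3,3],T[:3,:3]@d
def onz(p,uv,z):
    o,d=ray(p,uv); return o+d*(z-o[2])/d[2]
def tri(a,ua,b,ub):
    A=[];B=[];
    o1,d1=ray(a,ua);o2,d2=ray(b,ub)
    M=np.stack([d1,-d2],1);t=np.linalg.lstsq(M,o2-o1,rcond=None)[0]
    x,y=o1+t[0]*d1,o2+t[1]*d2
    return (x+y)/2,np.linalg.norm(x-y)
def proj(p,X):
    T=np.linalg.inv(np.array(p["world_from_camera"]));c=T[:3,:3]@np.array(X)+T[:3,3]
    return np.array([p["fx"]*c[0]/c[2]+p["cx"],p["fy"]*c[1]/c[2]+p["cy"]])
def save(p,n):
    cv2.imwrite(f'pics/{n}.png',np.array(p["frame"]).astype(np.uint8)); pickle.dump({k:p[k] for k in p},open(f'pics/{n}.pkl','wb'))
def load(n): return pickle.load(open(f'pics/{n}.pkl','rb'))
E
python3 - <<'E'
from h import *
np.set_printoptions(precision=4,suppress=True)
print(bot.observe())
for n in("side","top"):
    p=bot.grab_frame(n); save(p,n+"0"); print(n,p["fx"],p["fy"],p["cx"],p["cy"],np.array(p["world_from_camera"]))
    for t in["plank","plank_grip","tongue_tip","shelf","mug","ashtray","lunchbox","brush"]:
        try:
            print(t,[(np.round(r["uv"]).tolist(),round(r["conf"],2)) for r in bot.find_in(t,p)])
        except Exception as e: print(t,e)
E
```

```text
pics
{'time': 0.0, 'joints': array([-1.3557,  0.0919,  1.2319, -0.    ,  1.8198, -0.0567]), 'dq': array([-0.0002, -0.0005, -0.0008, -0.0011,  0.0003,  0.0019]), 'tau': array([ -0.0002, -45.8725, -41.8029,  -0.0001,   0.0116,   0.    ]), 'tcp_pos': array([ 0.161 , -0.5777,  0.2441]), 'eef_rot': array([ 0.9908,  0.1355, -0.0001, -0.001 ]), 'force': array([-0.2704,  0.4477, -0.5019]), 'wrist_torque': array([-0.0222, -0.0216, -0.0175]), 'finger_gap': 0.08543577889960428}
side 531.2745530270286 531.2745530270286 281.5140563015497 211.54503481548014 [[-0.8648 -0.338   0.3713 -0.0365]
 [-0.502   0.5962 -0.6265  0.9065]
 [-0.0096 -0.7282 -0.6853  1.0311]
 [ 0.      0.      0.      1.    ]]
plank [([293.0, 285.0], 0.81), ([359.0, 206.0], 0.74), ([393.0, 165.0], 0.74), ([258.0, 144.0], 0.72), ([304.0, 177.0], 0.65)]
plank_grip [([288.0, 284.0], 0.84), ([302.0, 179.0], 0.75), ([397.0, 165.0], 0.73), ([257.0, 148.0], 0.63), ([362.0, 206.0], 0.63)]
tongue_tip [([259.0, 145.0], 0.85), ([299.0, 178.0], 0.84), ([398.0, 166.0], 0.73), ([365.0, 206.0], 0.66), ([291.0, 285.0], 0.64)]
shelf [([212.0, 24
[... 206 characters left out ...]
-0.9938  0.1076  0.3451]
 [-0.9996  0.0271 -0.0026  0.0263]
 [-0.0003 -0.1076 -0.9942  1.6483]
 [ 0.      0.      0.      1.    ]]
plank [([419.0, 283.0], 0.95), ([235.0, 254.0], 0.95), ([342.0, 266.0], 0.89), ([347.0, 198.0], 0.67), ([371.0, 134.0], 0.6)]
plank_grip [([373.0, 134.0], 0.75), ([419.0, 283.0], 0.72), ([347.0, 201.0], 0.67), ([346.0, 267.0], 0.66)]
tongue_tip [([343.0, 266.0], 0.9), ([419.0, 284.0], 0.76), ([236.0, 252.0], 0.67), ([347.0, 196.0], 0.57), ([152.0, 218.0], 0.27)]
shelf [([242.0, 180.0], 0.56)]
mug [([295.0, 233.0], 0.62)]
ashtray [([277.0, 135.0], 0.63)]
lunchbox [([154.0, 216.0], 0.7), ([348.0, 200.0], 0.69)]
brush [([416.0, 190.0], 0.75), ([348.0, 200.0], 0.21)]
```

View pics/side0.png

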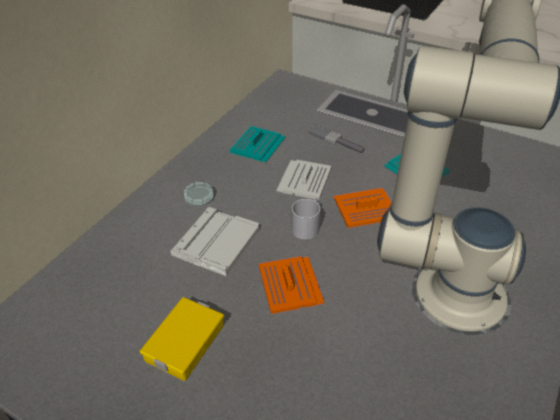

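View pics/top0.png

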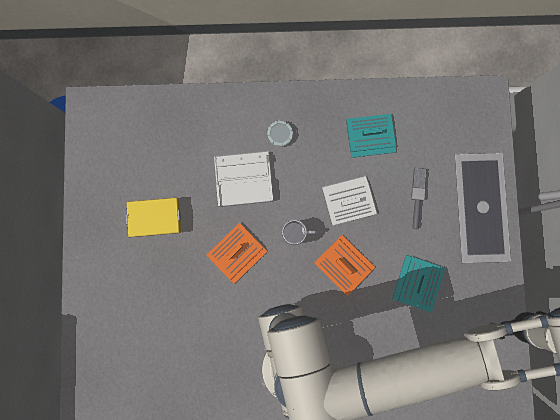

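Top view: white plank at about (349,200), shelf at (244,180) with its rail on the far side, mug at (295,232), ashtray at (280,133), lunch box at (153,217) and brush at (418,197). I'll zoom in on both.

```bash
python3 - <<'E'
from h import *
p=load("top0")["frame"]; q=load("side0")["frame"]
a=cv2.resize(p[140:220,205:285],None,fx=5,fy=5,interpolation=cv2.INTER_CUBIC)
b=cv2.resize(p[160:240,310:390],None,fx=5,fy=5,interpolation=cv2.INTER_CUBIC)
cv2.imwrite('pics/zt.png',np.hstack([a,b]))
a=cv2.resize(q[195:285,165:265],(500,450),interpolation=cv2.INTER_CUBIC)
b=cv2.resize(q[145:220,270:335],(300,346),interpolation=cv2.INTER_CUBIC)
c=np.zeros((450,800,3),np.uint8);c[:,:500]=a;c[:346,500:]=b
cv2.imwrite('pics/zs.png',c)
E
```

```text
(no output)
```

View pics/zt.png

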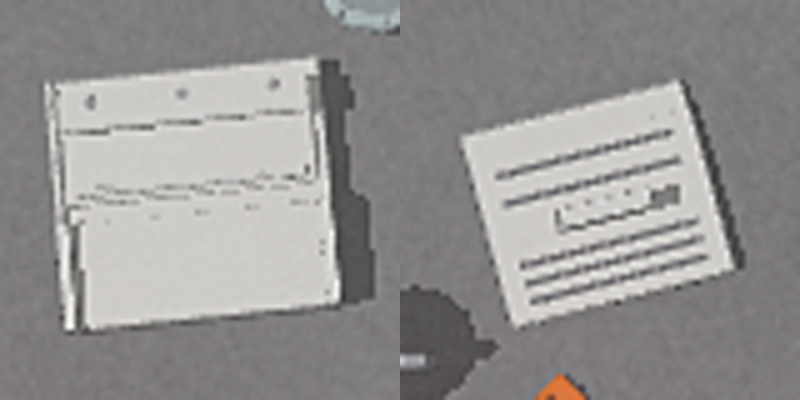

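View pics/zs.png

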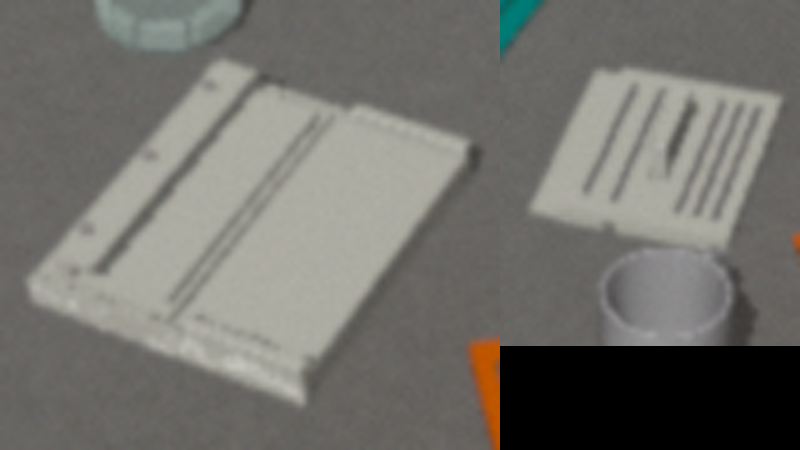

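```bash
cat > fit.py <<'E'
from h import *
from scipy.optimize import least_squares
np.set_printoptions(precision=4,suppress=True)
def fit(obs,x0):
    def T(v,P):
        c,s=np.cos(v[2]),np.sin(v[2]);P=np.array(P)/1000
        return [v[0]+c*P[0]-s*P[1],v[1]+s*P[0]+c*P[1],P[2]]
    ims={o[0]:load(o[0]) for o in obs}
    f=lambda v:np.concatenate([proj(ims[o[0]],T(v,o[1]))-np.array(o[2]) for o in obs])
    r=least_squares(f,x0,loss='soft_l1');return r.x,f(r.x).reshape(-1,2)
if __name__=="__main__":
    zt=lambda x,y:(205+x/5,140+y/5); zp=lambda x,y:(310+(x-400)/5,160+y/5)
    zs=lambda x,y:(165+x/5,195+y/5); s2=300/65; zq=lambda x,y:(270+(x-500)/s2,145+y/s2)
    sh=[("top0",(-65,90,28),zt(67,330)),("top0",(-65,-90,28),zt(340,303)),("top0",(-65,-82,20),zt(330,305)),
    ("side0",(-65,90,28),zs(305,362)),("side0",(-65,-90,28),zs(470,145)),("side0",(5,-90,28),zs(355,103)),("top0",(5,82,28),zt(75,210))]
    print(*fit(sh,[.4,.1,0]))
    pl=[("top0",(72,75,6),zp(462,137)),("top0",(72,-75,6),zp(683,82)),("top0",(-58,-75,12),zp(735,268)),("top0",(-58,75,12),zp(515,325)),
    ("side0",(72,75,6),zq(530,210)),("side0",(-58,75,12),zq(722,245)),("side0",(-58,-75,12),zq(782,95)),("side0",(72,-75,6),zq(597,72))]
    print(*fit(pl,[.35,-.1,0]))
    # flipped alternative
    print(*fit([(a,(-b[0],-b[1],b[2]),c) for a,b,c in pl],[.35,-.1,0]))
E
python3 fit.py
```

```text
[0.5966 0.1491 0.0697] [[-0.4796 -0.4162]
 [ 0.2675 -0.3628]
 [-0.1272 -0.2374]
 [-0.5347  0.5256]
 [ 0.4177 -1.9045]
 [ 0.8551 -1.2168]
 [-1.4109  2.0507]]
[ 0.526  -0.1948  0.2213] [[-0.5662 -0.2895]
 [-0.8289 -0.3575]
 [-0.4518  0.2826]
 [-0.8871  0.1731]
 [-0.0535 -1.1496]
 [ 1.214  -1.7638]
 [ 0.4237 -0.2435]
 [ 0.0638 -1.1771]]
[ 0.526  -0.1948 -2.9203] [[-0.5662 -0.2895]
 [-0.8289 -0.3575]
 [-0.4518  0.2826]
 [-0.8871  0.1731]
 [-0.0535 -1.1496]
 [ 1.214  -1.7638]
 [ 0.4237 -0.2435]
 [ 0.0638 -1.1771]]
```

```bash
python3 - <<'E'
from h import *
def T(v,P):
    c,s=np.cos(v[2]),np.sin(v[2]);P=np.array(P)/1000
    return [v[0]+c*P[0]-s*P[1],v[1]+s*P[0]+c*P[1],P[2]]
S=[.5966,.1491,.0697];L=[.526,-.1948,.2213]
out=[]
for n,(c1,c2) in {"top0":((205,140),(310,160)),"side0":((165,195),(265,145))}.items():
    p=load(n)
    for (v,c,lines) in ((S,c1,[[(-65,90,28),(5,90,28)],[(-65,-90,28),(5,-90,28)],[(-65,82,20),(-65,-82,20)],[(19.5,75,25),(19.5,-75,25)],[(58,82,34.5),(58,-82,34.5)],[(-65,90,0),(-65,-90,0)]]),
        (L,c2,[[(72,75,6),(72,-75,6)],[(53.5,75,12),(53.5,-75,12)],[(-58,75,12),(-58,-75,12)],[(-6,30,40),(-6,-30,40)],[(6,30,40),(6,-30,40)],[(-6,30,12),(-6,-30,12)],[(15,75,0),(24,75,0)]])):
        im=cv2.resize(np.array(p["frame"])[c[1]:c[1]+80,c[0]:c[0]+100],None,fx=4,fy=4,interpolation=cv2.INTER_CUBIC)
        for l in lines:
            a,b=[tuple(int(round(k)) for k in (proj(p,T(v,P))-np.array(c)+.5)*4) for P in l]
            cv2.line(im,a,b,(0,0,255),1)
        out.append(im)
cv2.imwrite('pics/ov.png',np.vstack([np.hstack(out[:2]),np.hstack(out[2:])])[:600])
E
```

```text
(no output)
```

View pics/ov.png

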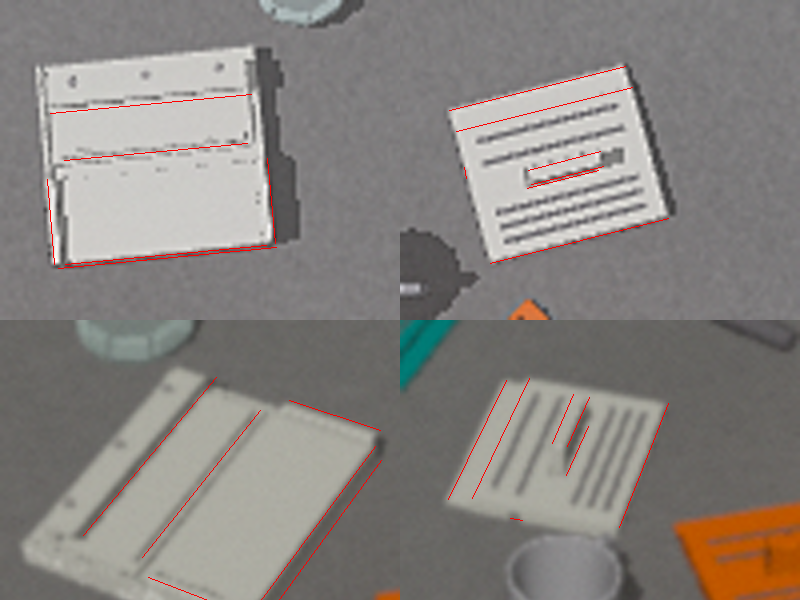

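```bash
cat > g.py <<'E'
# usage: g.py x y z yaw(rad tool x in world) -> shares remaining
from h import *
from scipy.spatial.transform import Rotation as R
def go(x,y,z,yaw):
    o=bot.observe();M=R.from_quat(o["eef_rot"]).as_matrix();ps=np.arctan2(M[1,0],M[0,0])
    d=M.T@(np.array([x,y,z])-o["tcp_pos"])
    dy=(yaw-ps+np.pi)%(2*np.pi)-np.pi
    print("t",round(o["time"],2),"tcp",np.round(o["tcp_pos"],4),"yaw",round(ps,4),"tilt",round(np.arccos(-M[2,2]),4),"gap",round(o["finger_gap"],4),"F",np.round(o["force"],2),"Tq",np.round(o["wrist_torque"],2),"q",np.round(o["joints"],2))
    print("mm",np.round(d*1000,1),"share xyz",np.round(d/.08,4),"spin",round(-np.degrees(dy)/120,4),"deg",round(-np.degrees(dy),2))
if __name__=="__main__": go(*map(float,sys.argv[1:5]))
E
python3 g.py .526 -.195 .12 3.363
python3 - <<'E'
from h import *
p=load("top0")
for n,uv,z in(("mug",(295,232),.08),("ash",(280,133),.02),("lb c",(153,217),.046),("lb r",(178,198),.046),("lb r2",(180,234),.046),("brush",(420,170),.01),("orange",(236,252),.012),("orange tip",(345,236),.012)): print(n,onz(p,uv,z))
E
```

```text
t 0.9 tcp [ 0.1611 -0.578   0.2452] yaw 0.2719 tilt 0.0001 gap 0.0856 F [-0.39 -0.02 -0.05] Tq [-0.05  0.02  0.01] q [-1.36  0.09  1.23 -0.    1.82 -0.06]
mm [ 454.3 -270.9  125.3] share xyz [ 5.6793 -3.3863  1.5658] spin -1.4759 deg -177.11
mug [ 0.43035665 -0.01129018  0.08      ]
ash [0.76206668 0.0271041  0.02      ]
lb c [0.49247632 0.43983714 0.046     ]
lb r [0.55144626 0.35972533 0.046     ]
lb r2 [0.43583057 0.35390672 0.046     ]
brush [ 0.62734593 -0.43118841  0.01      ]
orange [0.37454397 0.17993006 0.012     ]
orange tip [ 0.41663486 -0.17487397  0.012     ]
```

Call:
{"fn": "drive_tool", "kwargs": {
  "moves": [0,0.5,-0.3,0,-0.07,0,1,-0.6,0,-0.14,0,1,-0.6,0,-0.21,0,1,-0.6,0,-0.28,0,1,-0.6,0,-0.35],
  "force": 30
}}

```text
time: 1.4
tcp_pos: [0.2257, -0.5099, 0.2455]
eef_rot: [0.875, 0.485, -0.0, 0.0]
force: [-0.1, 0.1, 0.5]
finger_gap: 0.0857
```

```bash
python3 g.py .526 -.195 .12 3.363
```

```text
t 1.4 tcp [ 0.2257 -0.5099  0.2455] yaw 1.0118 tilt 0.0005 gap 0.0857 F [-0.11  0.07  0.52] Tq [ 0.01 -0.03 -0.02] q [-1.22 -0.02  1.35 -0.    1.82 -0.66]
mm [426.3  87.6 125.4] share xyz [5.3289 1.0945 1.5677] spin -1.1226 deg -134.71
```

Call:
{"fn": "drive_tool", "kwargs": {
  "moves": [0,0.6,0.2,0,-0.07,0,1,0.2,0,-0.14,0,1,0.2,0,-0.21,0,1,0.2,0,-0.28,0,1,0.2,0,-0.35]
}}

```text
time: 1.9
tcp_pos: [0.282, -0.451, 0.2455]
eef_rot: [0.643, 0.766, -0.0, 0.0]
force: [0.1, -0.4, 0.2]
finger_gap: 0.0851
```

```bash
python3 g.py .526 -.195 .12 3.363
```

```text
t 1.9 tcp [ 0.282  -0.451   0.2455] yaw 1.7447 tilt 0.0005 gap 0.0851 F [ 0.14 -0.45  0.24] Tq [ 0.   -0.02  0.01] q [-1.08 -0.09  1.41 -0.    1.82 -1.25]
mm [210.  284.6 125.4] share xyz [2.6251 3.5578 1.5679] spin -0.7727 deg -92.72
```

Call:
{"fn": "drive_tool", "kwargs": {
  "moves": [0,0.4,0.6,0,-0.07,0,0.7,1,0,-0.14,0,0.7,1,0,-0.21,0,0.7,1,0,-0.28,0,0.7,1,0,-0.35]
}}

```text
time: 2.4
tcp_pos: [0.3517, -0.3823, 0.2454]
eef_rot: [0.326, 0.945, -0.0, 0.0]
force: [0.8, -0.1, 0.7]
finger_gap: 0.0854
```

```bash
python3 g.py .526 -.195 .12 3.363
```

```text
t 2.4 tcp [ 0.3517 -0.3823  0.2454] yaw 2.4782 tilt 0.0003 gap 0.0854 F [ 0.83 -0.1   0.67] Tq [ 0.03 -0.01  0.02] q [-0.89 -0.13  1.44 -0.    1.82 -1.8 ]
mm [-21.9 255.  125.4] share xyz [-0.2743  3.1869  1.5673] spin -0.4224 deg -50.69
```

Call:
{"fn": "drive_tool", "kwargs": {
  "moves": [0,-0.1,0.6,0,-0.07,0,-0.1,1,0.2,-0.14,0,-0.1,1,0.2,-0.21,0,-0.1,1,0.2,-0.28,0,-0.1,1,0.2,-0.35]
}}

```text
time: 2.9
tcp_pos: [0.4075, -0.3247, 0.2292]
eef_rot: [-0.035, 0.999, 0.0, -0.0]
force: [-0.1, -0.9, 0.0]
finger_gap: 0.0851
```

```bash
python3 g.py .526 -.195 .12 3.363
```

```text
t 2.9 tcp [ 0.4075 -0.3247  0.2292] yaw -3.0723 tilt 0.0001 gap 0.0851 F [-0.15 -0.89  0.05] Tq [-0.02  0.03 -0.04] q [-0.74 -0.12  1.47 -0.    1.79 -2.38]
mm [-127.2  121.2  109.2] share xyz [-1.5906  1.5146  1.3651] spin -0.0726 deg -8.71
```

Call:
{"fn": "drive_tool", "kwargs": {
  "moves": [0,-0.5,0.5,0,0,0,-1,1,0.3,0,0,-1,1,0.5,0,0,-1,1,0.5,0]
}}

```text
time: 3.3
tcp_pos: [0.4822, -0.2377, 0.1856]
eef_rot: [-0.033, 0.999, 0.002, -0.002]
force: [-0.7, 0.5, -0.4]
finger_gap: 0.0853
```

```bash
python3 g.py .526 -.195 .12 3.363
```

```text
t 3.3 tcp [ 0.4822 -0.2377  0.1856] yaw -3.0757 tilt 0.0059 gap 0.0853 F [-0.72  0.47 -0.41] Tq [0.   0.06 0.01] q [-0.52 -0.08  1.5   0.    1.72 -2.16]
mm [-46.9  39.5  65.5] share xyz [-0.5857  0.4934  0.819 ] spin -0.0743 deg -8.91
```

Call:
{"fn": "drive_tool", "kwargs": {
  "moves": [0,-0.58,0.49,0.6,-0.07,0,-0.58,0.49,0.8,-0.07,0,-0.58,0.49,0.8,-0.07,0,-0.58,0.49,0.8,-0.07]
}}

```text
time: 3.7
tcp_pos: [0.5254, -0.199, 0.1256]
eef_rot: [-0.104, 0.995, -0.0, -0.001]
force: [-0.2, 0.3, 0.0]
finger_gap: 0.0852
```

```bash
python3 g.py .526 -.195 .07 3.363; python3 - <<'E'
from h import *
p=bot.grab_frame("top");save(p,"top1");q=bot.grab_frame("side");save(q,"side1")
a=cv2.resize(p["frame"][150:250,290:390],(400,400),interpolation=cv2.INTER_CUBIC)
b=cv2.resize(q["frame"][110:210,260:360],(400,400),interpolation=cv2.INTER_CUBIC)
cv2.imwrite('pics/v1.png',np.hstack([a,b]))
E
```

```text
t 3.7 tcp [ 0.5254 -0.199   0.1256] yaw -2.9329 tilt 0.0014 gap 0.0852 F [-0.16  0.27  0.02] Tq [ 0.    0.01 -0.01] q [-0.42 -0.    1.54 -0.    1.61 -2.2 ]
mm [-1.5  3.7 55.6] share xyz [-0.0192  0.0467  0.6949] spin -0.0061 deg -0.73
```

View pics/v1.png

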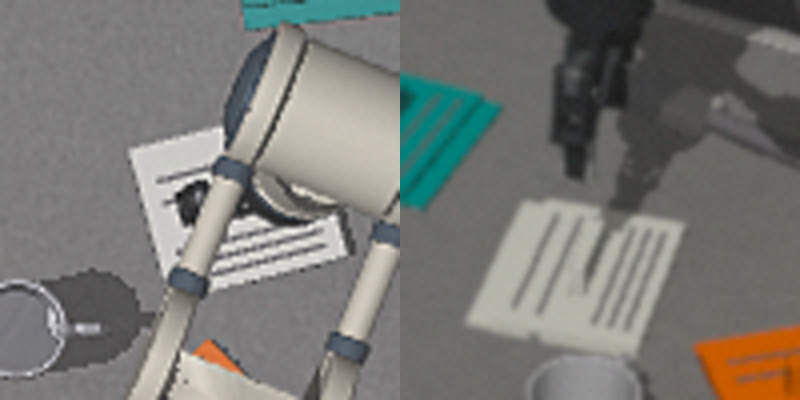

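The gripper is over the bar, with the jaws straddling its length. In the side crop the bar is at about (600,245), and a finger is at (575,150) above it. Descending.

Call:
{"fn": "drive_tool", "kwargs": {
  "moves": [0,-0.02,0.05,0.45,-0.006,0,-0.02,0.05,0.9,-0.006,0,-0.02,0.05,0.9,-0.006]
}}

```text
time: 4.1
tcp_pos: [0.5239, -0.1941, 0.0499]
eef_rot: [-0.11, 0.994, 0.002, -0.003]
force: [-1.5, 0.5, -0.5]
finger_gap: 0.085
```

```bash
python3 g.py .526 -.195 .024 3.363; python3 - <<'E'
from h import *
q=bot.grab_frame("side");save(q,"side2")
b=cv2.resize(q["frame"][130:210,260:360],(800,600),interpolation=cv2.INTER_CUBIC)
cv2.imwrite('pics/v2.png',b)
E
```

```text
t 4.1 tcp [ 0.5239 -0.1941  0.0499] yaw -2.9216 tilt 0.0067 gap 0.085 F [-1.52  0.53 -0.53] Tq [-0.03  0.06 -0.04] q [-0.42  0.04  1.63 -0.    1.48 -2.21]
mm [-2.  -1.4 25.8] share xyz [-0.0245 -0.0174  0.3231] spin -0.0007 deg -0.08
```

View pics/v2.png

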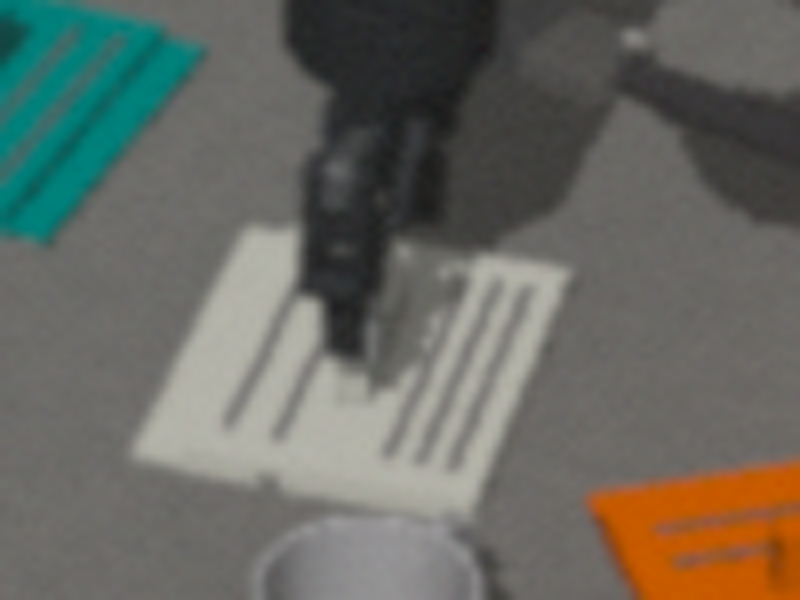

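Call:
{"fn": "drive_tool", "kwargs": {
  "moves": [0,-0.01,-0.01,0.1,0,0,-0.01,-0.01,0.2,0,0,-0.01,-0.01,0.27,0,0,-0.01,-0.01,0.3,0,0,-0.01,-0.01,0.3,0]
}}

```text
time: 4.65
tcp_pos: [0.5275, -0.1945, 0.029]
eef_rot: [-0.111, 0.994, 0.0, -0.0]
force: [-0.1, -0.2, -0.1]
finger_gap: 0.0856
```

Call:
{"fn": "drive_tool", "kwargs": {
  "moves": [0.3,0,0,0,0,0.5,0,0,0,0,0.5,0,0,0,0,0.5,0,0,0,0,0.5,0,0,0,0],
  "force": 30
}}

```text
time: 5.15
tcp_pos: [0.528, -0.1947, 0.0299]
eef_rot: [-0.111, 0.994, -0.0, 0.0]
force: [-0.7, 0.2, 4.2]
finger_gap: 0.0591
```

```bash
python3 g.py .526 -.195 .024 3.363; python3 - <<'E'
from h import *
q=bot.grab_frame("side");save(q,"side3")
b=cv2.resize(q["frame"][130:210,260:360],(800,600),interpolation=cv2.INTER_CUBIC)
cv2.imwrite('pics/v3.png',b)
E
```

```text
t 5.15 tcp [ 0.528  -0.1947  0.0299] yaw -2.9201 tilt 0.001 gap 0.0591 F [-0.69  0.21  4.16] Tq [0.04 0.04 0.03] q [-0.41  0.06  1.65  0.    1.43 -2.21]
mm [2.  0.2 5.9] share xyz [0.0251 0.0019 0.0736] spin 0.0001 deg 0.01
```

View pics/v3.png

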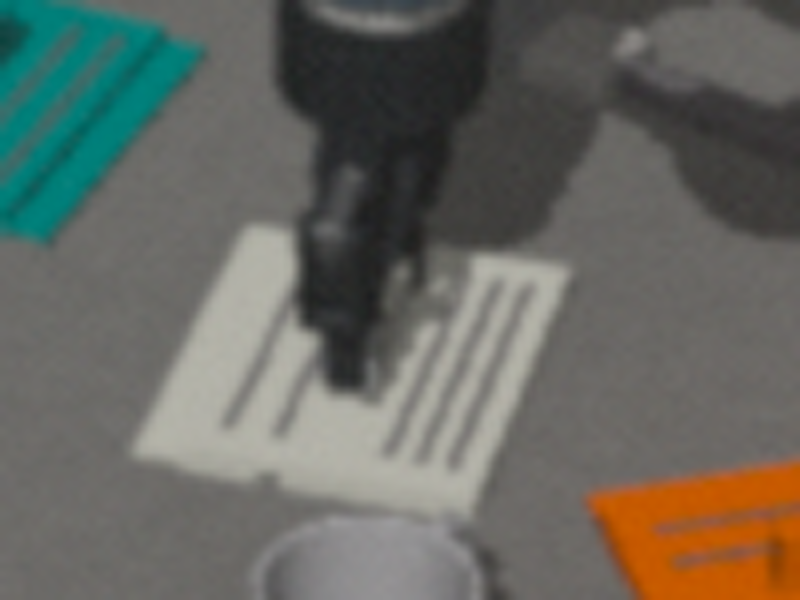

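Call:
{"fn": "drive_tool", "kwargs": {
  "moves": [0.5,0,0,-0.1,0,0.5,0,0,-0.4,0,0.5,0,0,-0.9,0,0.5,0,0,-1,0,0.5,0,0,-1,0],
  "force": 40
}}

```text
time: 5.7
tcp_pos: [0.5286, -0.1951, 0.1115]
eef_rot: [-0.111, 0.994, -0.001, 0.002]
force: [-0.5, -0.0, -1.7]
finger_gap: 0.0589
```

```bash
python3 g.py .5757 .0173 .14 1.641; python3 - <<'E'
from h import *
q=bot.grab_frame("side");save(q,"side4")
b=cv2.resize(q["frame"][100:220,240:400],(800,600),interpolation=cv2.INTER_CUBIC)
cv2.imwrite('pics/v4.png',b)
E
```

```text
t 5.7 tcp [ 0.5286 -0.1951  0.1115] yaw -2.9201 tilt 0.0039 gap 0.0589 F [-0.49 -0.05 -1.72] Tq [-0.   -0.01 -0.02] q [-0.41  0.    1.56 -0.    1.58 -2.21]
mm [-92.7 196.8 -28.7] share xyz [-1.1588  2.4595 -0.3589] spin 0.8222 deg 98.67
```

View pics/v4.png

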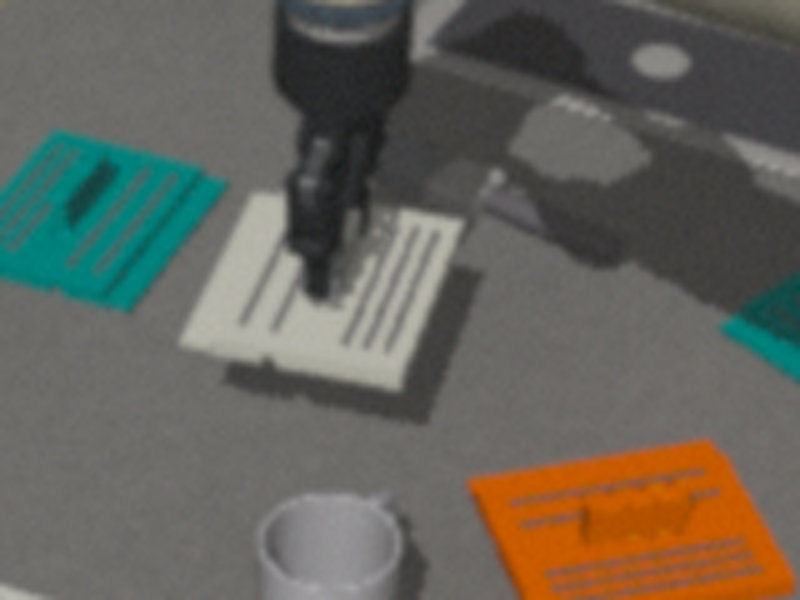

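The plank is lifted and level. Next I'll carry it to the side of the shelf while turning it.

Call:
{"fn": "drive_tool", "kwargs": {
  "moves": [0.5,-0.1,0.2,-0.3,0.05,0.5,-0.25,0.5,-0.5,0.12,0.5,-0.4,0.75,-0.5,0.19,0.5,-0.47,0.95,-0.5,0.26,0.5,-0.5,1,-0.5,0.33]
}}

```text
time: 6.25
tcp_pos: [0.5483, -0.1057, 0.1465]
eef_rot: [0.235, 0.972, 0.0, -0.002]
force: [-0.0, -0.7, -2.3]
finger_gap: 0.0589
```

```bash
python3 g.py .5757 .0173 .15 1.641
```

```text
t 6.25 tcp [ 0.5483 -0.1057  0.1465] yaw 2.6679 tilt 0.0044 gap 0.0589 F [-0.   -0.72 -2.28] Tq [ 0.02 -0.03  0.07] q [-0.25 -0.01  1.51  0.    1.65 -1.35]
mm [ 31.8 122.   -3.4] share xyz [ 0.3975  1.5246 -0.0421] spin 0.4903 deg 58.84
```

Call:
{"fn": "drive_tool", "kwargs": {
  "moves": [0.5,0.05,0.3,-0.04,0.07,0.5,0.1,0.6,-0.04,0.14,0.5,0.2,0.85,-0.04,0.21,0.5,0.26,0.97,-0.04,0.28,0.5,0.27,1,-0.04,0.34]
}}

```text
time: 6.75
tcp_pos: [0.565, -0.0251, 0.1494]
eef_rot: [0.559, 0.829, -0.001, -0.002]
force: [0.2, -0.2, -1.2]
finger_gap: 0.0593
```

```bash
python3 g.py .5757 .0173 .15 1.641
```

```text
t 6.75 tcp [ 0.565  -0.0251  0.1494] yaw 1.9559 tilt 0.0048 gap 0.0593 F [ 0.16 -0.25 -1.24] Tq [-0.04  0.03 -0.02] q [-0.1   0.    1.49  0.    1.65 -0.49]
mm [35.2 25.8 -0.6] share xyz [ 0.4406  0.3228 -0.007 ] spin 0.1503 deg 18.04
```

Call:
{"fn": "drive_tool", "kwargs": {
  "moves": [0.5,0.2,0.15,0,0.06,0.5,0.4,0.3,0,0.11,0.5,0.44,0.32,0.2,0.15,0.5,0.44,0.32,0.6,0.15,0.5,0.44,0.32,0.8,0.15]
}}

```text
time: 7.25
tcp_pos: [0.5739, 0.016, 0.083]
eef_rot: [0.68, 0.733, -0.003, -0.003]
force: [-0.3, -0.9, -2.8]
finger_gap: 0.0592
```

```bash
python3 g.py .5757 .0173 .06 1.641;  python3 - <<'E'
from h import *
q=bot.grab_frame("side");save(q,"side5");p=bot.grab_frame("top");save(p,"top5")
b=cv2.resize(q["frame"][150:270,160:340],(720,480),interpolation=cv2.INTER_CUBIC)
cv2.imwrite('pics/v5.png',b)
b=cv2.resize(p["frame"][110:250,190:350],(640,560),interpolation=cv2.INTER_CUBIC)
cv2.imwrite('pics/v5t.png',b)
E
```

```text
t 7.25 tcp [0.5739 0.016  0.083 ] yaw 1.6464 tilt 0.0077 gap 0.0592 F [-0.33 -0.87 -2.81] Tq [-0.02  0.02  0.02] q [-0.03  0.06  1.55 -0.    1.54 -0.11]
mm [ 1.2  2.  23. ] share xyz [0.0149 0.0254 0.287 ] spin 0.0026 deg 0.31
```

View pics/v5.png

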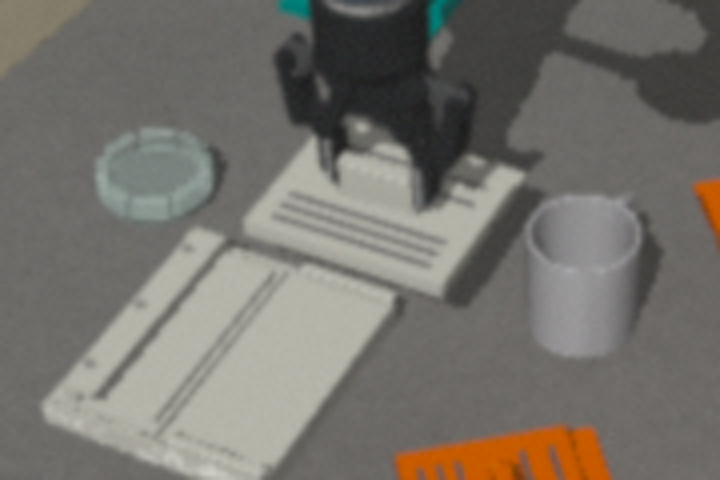

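View pics/v5t.png

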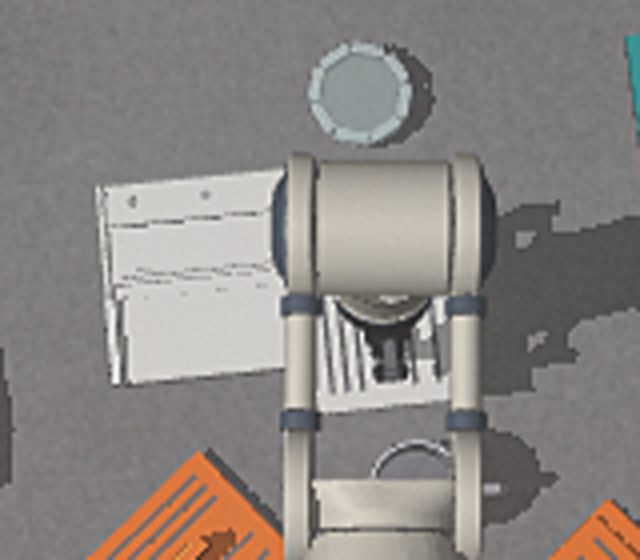

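Seen from the side, the level plank is over the cheek on the robot's right side of the shelf, near edge above the cheek. I'll lower it onto the cheek so it swivels about the jaw axis.

Call:
{"fn": "drive_tool", "kwargs": {
  "moves": [0.5,0.01,0.02,0.15,0,0.5,0.01,0.02,0.25,0,0.5,0.01,0.02,0.27,0,0.5,0.01,0.02,0.27,0],
  "force": 22
}}

```text
time: 7.75
tcp_pos: [0.578, 0.0164, 0.067]
eef_rot: [0.68, 0.733, 0.0, 0.0]
force: [-0.1, -0.8, -2.2]
finger_gap: 0.0591
```

```bash
python3 g.py .5757 .0173 .048 1.641
```

```text
t 7.75 tcp [0.578  0.0164 0.067 ] yaw 1.6456 tilt 0.0 gap 0.0591 F [-0.06 -0.77 -2.16] Tq [ 0.1  -0.01 -0.04] q [-0.03  0.07  1.57  0.    1.5  -0.11]
mm [ 1.  -2.2 19. ] share xyz [ 0.0129 -0.0273  0.2371] spin 0.0022 deg 0.26
```

Call:
{"fn": "drive_tool", "kwargs": {
  "moves": [0.5,0,0,0.05,0,0.5,0,0,0.1,0,0.5,-0.01,0,0.13,0,0.5,-0.02,0,0.15,0,0.5,-0.02,0,0.16,0]
}}

```text
time: 8.25
tcp_pos: [0.5783, 0.0149, 0.0558]
eef_rot: [0.68, 0.733, 0.0, 0.0]
force: [-3.8, -1.9, 8.8]
finger_gap: 0.0594
```

```bash
python3 g.py .5757 .0173 .048 1.641
```

```text
t 8.25 tcp [0.5783 0.0149 0.0558] yaw 1.6458 tilt 0.0012 gap 0.0594 F [-3.78 -1.93  8.81] Tq [0.06 0.63 0.01] q [-0.03  0.08  1.58  0.    1.48 -0.11]
mm [ 2.6 -2.4  7.8] share xyz [ 0.0325 -0.0306  0.0974] spin 0.0023 deg 0.28
```

```bash
python3 - <<'E'
from h import *
q=bot.grab_frame("side");save(q,"side6")
b=cv2.resize(q["frame"][150:270,180:340],(800,600),interpolation=cv2.INTER_CUBIC)
cv2.imwrite('pics/v6.png',b)
E
```

```text
(no output)
```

View pics/v6.png

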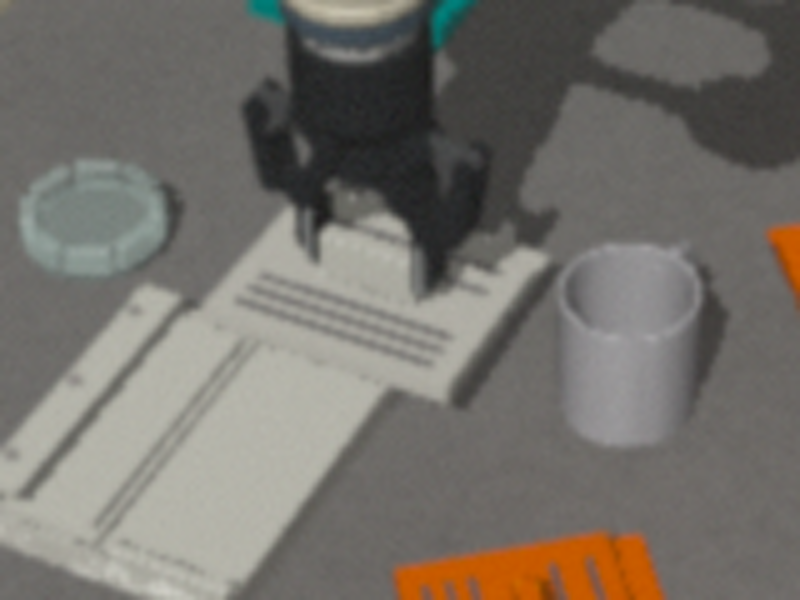

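The near edge rests on the cheek, and I read about 11 N of contact. I'll press further in small steps to make it pivot.

Call:
{"fn": "drive_tool", "kwargs": {
  "moves": [0.5,-0.01,0,0.01,0,0.5,-0.01,0,0.02,0,0.5,-0.01,0,0.03,0,0.5,-0.01,0,0.03,0],
  "force": 20
}}

```text
time: 8.7
tcp_pos: [0.5786, 0.0137, 0.054]
eef_rot: [0.68, 0.733, 0.0, 0.001]
force: [-4.4, -1.8, 8.9]
finger_gap: 0.0592
```

```bash
python3 g.py .5757 .0173 .048 1.641
```

```text
t 8.7 tcp [0.5786 0.0137 0.054 ] yaw 1.6455 tilt 0.002 gap 0.0592 F [-4.44 -1.84  8.9 ] Tq [0.11 0.79 0.11] q [-0.03  0.08  1.58 -0.    1.48 -0.11]
mm [ 3.8 -2.6  6. ] share xyz [ 0.048  -0.0325  0.0749] spin 0.0022 deg 0.26
```

Call:
{"fn": "drive_tool", "kwargs": {
  "moves": [0.5,-0.01,0,0.02,0,0.5,-0.02,0,0.04,0,0.5,-0.03,0,0.06,0,0.5,-0.03,0,0.06,0]
}}

```text
time: 9.1
tcp_pos: [0.579, 0.0108, 0.0492]
eef_rot: [0.68, 0.733, 0.0, 0.001]
force: [-2.3, -3.3, 8.2]
finger_gap: 0.0591
```

```bash
python3 g.py .5757 .0173 .048 1.641; python3 - <<'E'
from h import *
q=bot.grab_frame("side");save(q,"side7")
b=cv2.resize(q["frame"][150:270,180:340],(800,600),interpolation=cv2.INTER_CUBIC)
cv2.imwrite('pics/v7.png',b)
E
```

```text
t 9.1 tcp [0.579  0.0108 0.0492] yaw 1.6452 tilt 0.0029 gap 0.0591 F [-2.3  -3.26  8.19] Tq [-0.12  0.55  0.09] q [-0.04  0.08  1.59 -0.    1.47 -0.11]
mm [ 6.7 -2.9  1.2] share xyz [ 0.0839 -0.0358  0.0144] spin 0.002 deg 0.24
```

View pics/v7.png

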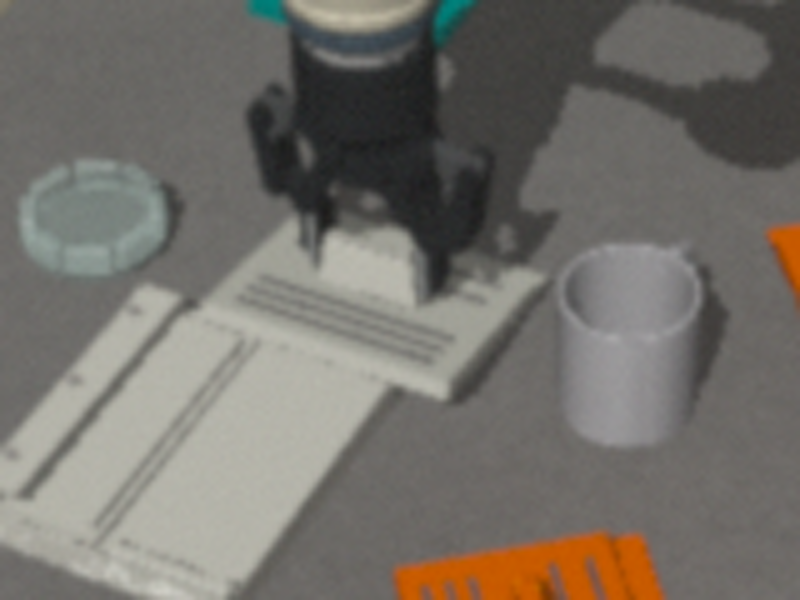

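It's visibly tilting, about 0.2 rad by the drop. I'll go a little further.

Call:
{"fn": "drive_tool", "kwargs": {
  "moves": [0.5,-0.01,0,0.02,0,0.5,-0.02,0,0.035,0,0.5,-0.02,0,0.035,0]
}}

```text
time: 9.45
tcp_pos: [0.5792, 0.0093, 0.0463]
eef_rot: [0.68, 0.733, 0.001, 0.001]
force: [-2.3, -2.8, 7.2]
finger_gap: 0.0591
```

```bash
python3 g.py .5757 .0173 .048 1.641
```

```text
t 9.45 tcp [0.5792 0.0093 0.0463] yaw 1.6452 tilt 0.003 gap 0.0591 F [-2.34 -2.83  7.22] Tq [-0.07  0.44  0.06] q [-0.04  0.09  1.59 -0.    1.46 -0.12]
mm [ 8.2 -2.9 -1.7] share xyz [ 0.1027 -0.0365 -0.0216] spin 0.002 deg 0.24
```

Call:
{"fn": "drive_tool", "kwargs": {
  "moves": [0.5,0,0,0,0,0.5,0,0,0,0,0.5,0,0,-0.3,0,0.5,0,0,-0.7,0,0.5,0,0,-0.8,0],
  "force": 70
}}

```text
time: 9.95
tcp_pos: [0.5802, 0.01, 0.1122]
eef_rot: [0.68, 0.733, 0.002, 0.002]
force: [0.2, -0.1, -1.2]
finger_gap: 0.0582
```

```bash
python3 g.py .5757 .0173 .11 1.641; python3 - <<'E'
from h import *
q=bot.grab_frame("side");save(q,"side8")
b=cv2.resize(q["frame"][130:250,200:360],(800,600),interpolation=cv2.INTER_CUBIC)
cv2.imwrite('pics/v8.png',b)
E
```

```text
t 9.95 tcp [0.5802 0.01   0.1122] yaw 1.6457 tilt 0.0064 gap 0.0582 F [ 0.24 -0.09 -1.22] Tq [ 0.01 -0.04  0.03] q [-0.04  0.05  1.51  0.    1.58 -0.12]
mm [ 7.6 -3.9  2.2] share xyz [ 0.0948 -0.049   0.0274] spin 0.0022 deg 0.27
```

View pics/v8.png

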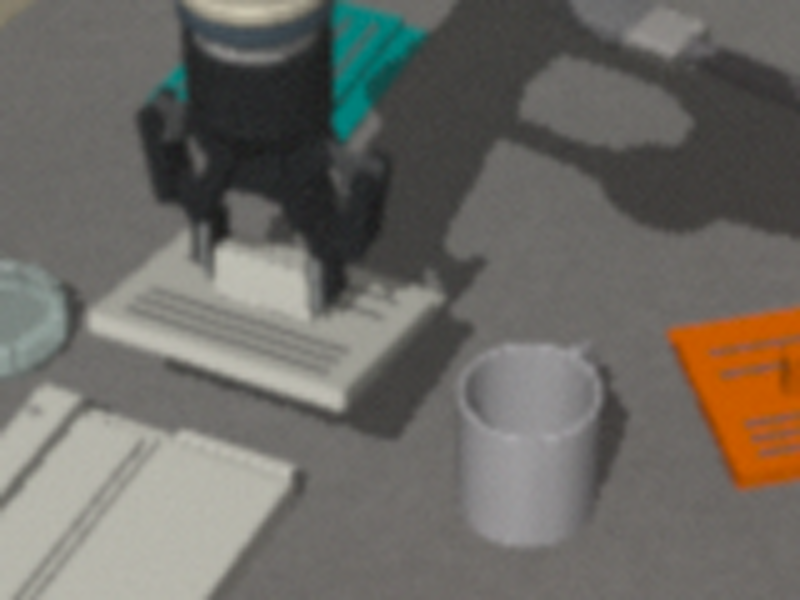

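```bash
python3 - <<'E'
from h import *
p=load("top0");g=cv2.cvtColor(np.array(p["frame"]),cv2.COLOR_BGR2GRAY).astype(float)
def edge(cols,r0,r1,z,sgn,nm):
    P=[]
    for c in cols:
        i0=int(r0(c));seg=g[i0-5:i0+6,c];d=np.diff(seg)*sgn
        d=np.clip(d,0,None);
        if d.max()<15: continue
        k=d.argmax();w=d[max(0,k-1):k+2];kk=(np.arange(max(0,k-1),max(0,k-1)+len(w))*w).sum()/w.sum()
        P.append(onz(p,(c,i0-5+kk+.5),z)[:2])
    P=np.array(P);
    for _ in range(3):
        f=np.polyfit(P[:,1],P[:,0],1);r=P[:,0]-np.polyval(f,P[:,1]);P=P[abs(r)<2.5*r.std()+1e-6]
    print(nm,len(P),"yaw",-np.arctan(f[0]),"rms mm",1000*r.std(),"x at y=.149",np.polyval(f,.149))
# front edge: from (218.4,206) to (273,200.6)
edge(range(223,269),lambda c:206-(c-218.4)*5.4/54.6,0,.02,-1,"front")
edge(range(218,266),lambda c:156.4-(c-214)*4.8/54.6,0,.0345,1,"back")
edge(range(223,264),lambda c:166-(c-219)*4./46,0,.0345,-1,"lip")
E
```

```text
front 46 yaw 0.07547840662904669 rms mm 0.35727720697766574 x at y=.149 0.5322966160868773
back 48 yaw 0.07438087071765057 rms mm 0.271100199061181 x at y=.149 0.6934063930245321
lip 41 yaw 0.07633326584467161 rms mm 0.9069429397635611 x at y=.149 0.6613600794765976
```

Call:
{"fn": "drive_tool", "kwargs": {
  "moves": [0.5,0.2,0,-0.1,-0.04,0.5,0.45,0,-0.1,-0.1,0.5,0.7,0,-0.1,-0.17,0.5,0.9,0,-0.1,-0.24,0.5,1,0,-0.1,-0.3]
}}

```text
time: 10.5
tcp_pos: [0.5716, 0.0912, 0.1139]
eef_rot: [0.417, 0.909, -0.0, -0.001]
force: [0.8, 0.3, -1.9]
finger_gap: 0.0582
```

```bash
python3 g.py .580 .1478 .12 3.2166
```

```text
t 10.5 tcp [0.5716 0.0912 0.1139] yaw 2.281 tilt 0.0025 gap 0.0582 F [ 0.76  0.34 -1.87] Tq [ 0.02 -0.06  0.01] q [ 0.1   0.05  1.51  0.    1.59 -0.61]
mm [37.4 43.3 -6.1] share xyz [ 0.4675  0.5409 -0.0762] spin -0.4467 deg -53.6
```

Call:
{"fn": "drive_tool", "kwargs": {
  "moves": [0.5,0.15,0.15,-0.05,-0.07,0.5,0.3,0.3,-0.07,-0.14,0.5,0.42,0.48,-0.07,-0.21,0.5,0.46,0.54,-0.07,-0.28,0.5,0.46,0.54,-0.07,-0.34]
}}

```text
time: 11.0
tcp_pos: [0.581, 0.1469, 0.1193]
eef_rot: [0.074, 0.997, -0.0, -0.001]
force: [-0.9, -0.3, -1.1]
finger_gap: 0.0585
```

```bash
python3 g.py .580 .1478 .12 3.2166
```

```text
t 11.0 tcp [0.581  0.1469 0.1193] yaw 2.9933 tilt 0.0026 gap 0.0585 F [-0.88 -0.32 -1.08] Tq [-0.01 -0.05  0.02] q [ 0.19  0.1   1.44  0.    1.6  -1.23]
mm [ 1.1  0.7 -0.7] share xyz [ 0.0136  0.009  -0.0086] spin -0.1066 deg -12.79
```

Call:
{"fn": "drive_tool", "kwargs": {
  "moves": [0.5,0.01,0.01,0,-0.06,0.5,0.01,0.01,0,-0.107,0.5,0.01,0.01,0,-0.107,0.5,0.01,0.01,0,-0.107]
}}

```text
time: 11.4
tcp_pos: [0.5805, 0.1468, 0.1203]
eef_rot: [-0.033, 0.999, -0.0, -0.001]
force: [0.4, -0.1, -2.0]
finger_gap: 0.0581
```

```bash
python3 g.py .580 .1478 .07 3.2166; python3 - <<'E'
from h import *
q=bot.grab_frame("side");save(q,"side9");p=bot.grab_frame("top");save(p,"top9")
b=cv2.resize(q["frame"][170:290,150:310],(800,600),interpolation=cv2.INTER_CUBIC)
cv2.imwrite('pics/v9.png',b)
b=cv2.resize(p["frame"][120:220,190:310],(720,600),interpolation=cv2.INTER_CUBIC)
cv2.imwrite('pics/v9t.png',b)
E
```

```text
t 11.4 tcp [0.5805 0.1468 0.1203] yaw -3.0756 tilt 0.0018 gap 0.0581 F [ 0.41 -0.07 -2.01] Tq [ 0.05 -0.   -0.01] q [ 0.19  0.1   1.44  0.    1.6  -1.45]
mm [ 0.3  1.1 50.3] share xyz [0.0038 0.0135 0.6284] spin -0.0043 deg -0.52
```

View pics/v9.png

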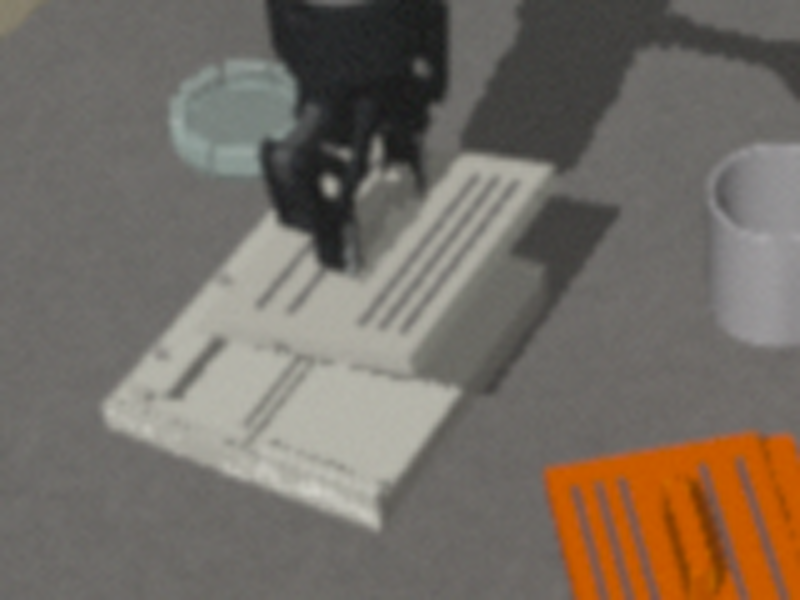

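View pics/v9t.png

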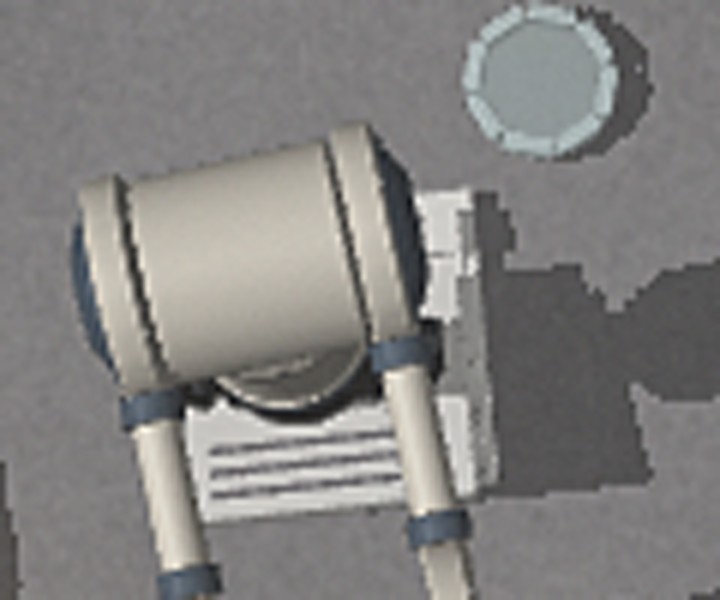

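```bash
cat > tilt.py <<'E'
from h import *
from scipy.optimize import least_squares
from scipy.spatial.transform import Rotation as R
np.set_printoptions(precision=4,suppress=True)
def fitp(obs,x0,yaw):
    ims={o[0]:load(o[0]) for o in obs}
    def T(v,P): return v[:3]+R.from_euler('ZY',[yaw,v[3]]).apply(np.array(P)/1000)
    f=lambda v:np.concatenate([proj(ims[o[0]],T(v,o[1]))-np.array(o[2]) for o in obs])
    r=least_squares(f,x0,loss='soft_l1');return r.x,f(r.x).reshape(-1,2),T
if __name__=="__main__":
    a=lambda x,y:(150+x/5,170+y/5);b=lambda x,y:(190+x/6,120+y/6)
    obs=[("side9",(-58,75,12),a(413,372)),("side9",(-58,-75,12),a(553,165)),("side9",(72,75,6),a(195,328)),("top9",(-58,75,12),b(205,522)),("top9",(-58,-75,12),b(470,498)),("side9",(-58,-75,12),a(553,165)),("side9",(-6,30,12),a(362,272))]
    v,r,T=fitp(obs,[.58,.147,.08,.25],.072);print(v,r)
    print("tip",T(v,(72,0,2)),"grip pt",T(v,(0,0,30)))
E
python3 tilt.py
```

```text
[0.571  0.1452 0.089  0.2106] [[-0.8702 -2.6933]
 [ 0.3372  0.3521]
 [ 0.0137 -0.5241]
 [-3.834  -0.0269]
 [ 0.6787 -0.8444]
 [ 0.3372  0.3521]
 [ 0.9223  2.0246]]
tip [0.6417 0.1503 0.0759] grip pt [0.5773 0.1457 0.1183]
```

Side view: the plank is held tilted with the near edge up, its tongue edge at about (200,325) over the bed, before the lip. The fit gives a tilt of about 0.21 to 0.25 rad and the tip near shelf x 45 mm. Next I lower it and feel for contact.

Call:
{"fn": "drive_tool", "kwargs": {
  "moves": [0.5,0,0.01,0.2,-0.004,0.5,0,0.01,0.45,-0.004,0.5,0,0.01,0.58,-0.004,0.5,0,0.01,0.6,-0.004,0.5,0,0.01,0.6,-0.004]
}}

```text
time: 12.0
tcp_pos: [0.5806, 0.1476, 0.0731]
eef_rot: [-0.038, 0.999, -0.0, -0.0]
force: [-0.4, 0.1, -0.6]
finger_gap: 0.0584
```

```bash
python3 g.py .580 .1478 .067 3.2166
```

```text
t 12.0 tcp [0.5806 0.1476 0.0731] yaw -3.0647 tilt 0.001 gap 0.0584 F [-0.37  0.08 -0.64] Tq [ 0.01 -0.01  0.02] q [ 0.19  0.12  1.5   0.    1.52 -1.46]
mm [0.5 0.2 6.1] share xyz [0.0068 0.003  0.0766] spin 0.0009 deg 0.11
```

Call:
{"fn": "drive_tool", "kwargs": {
  "moves": [0.5,0,0,0.02,0,0.5,0,0,0.04,0,0.5,0,0,0.04,0]
}}

```text
time: 12.3
tcp_pos: [0.581, 0.1477, 0.071]
eef_rot: [-0.038, 0.999, 0.0, 0.0]
force: [1.1, 0.4, -1.9]
finger_gap: 0.0582
```

Call:
{"fn": "drive_tool", "kwargs": {
  "moves": [0.5,0,0,0.02,0,0.5,0,0,0.03,0,0.5,0,0,0.03,0]
}}

```text
time: 12.6
tcp_pos: [0.5807, 0.1476, 0.0679]
eef_rot: [-0.038, 0.999, -0.0, -0.0]
force: [-0.2, -0.3, -1.3]
finger_gap: 0.0581
```

Call:
{"fn": "drive_tool", "kwargs": {
  "moves": [0.5,0,0,0.01,0,0.5,0,0,0.02,0,0.5,0,0,0.02,0]
}}

```text
time: 12.9
tcp_pos: [0.5807, 0.1476, 0.0663]
eef_rot: [-0.039, 0.999, -0.0, -0.0]
force: [-0.3, 0.1, -0.9]
finger_gap: 0.0579
```

Call:
{"fn": "drive_tool", "kwargs": {
  "moves": [0.5,0,0,0.01,0,0.5,0,0,0.02,0,0.5,0,0,0.02,0]
}}

```text
time: 13.2
tcp_pos: [0.5808, 0.1476, 0.065]
eef_rot: [-0.039, 0.999, 0.0, 0.0]
force: [-0.3, -0.4, -1.2]
finger_gap: 0.0585
```

Call:
{"fn": "drive_tool", "kwargs": {
  "moves": [0.5,0,0,0.01,0,0.5,0,0,0.02,0,0.5,0,0,0.02,0]
}}

```text
time: 13.5
tcp_pos: [0.5809, 0.1477, 0.0644]
eef_rot: [-0.039, 0.999, 0.0, 0.0]
force: [-3.6, -1.1, 5.0]
finger_gap: 0.0582
```

Call:
{"fn": "drive_tool", "kwargs": {
  "moves": [0.5,0,0,0.01,0,0.5,0,0,0.02,0,0.5,0,0,0.02,0]
}}

```text
time: 13.8
tcp_pos: [0.5817, 0.1478, 0.0637]
eef_rot: [-0.038, 0.999, 0.0, 0.002]
force: [-2.1, -1.6, 7.0]
finger_gap: 0.0584
```

Contact shows at TCP z of about 64.5 mm. I'll raise about 1.2 mm and slide forward, watching the force.

Call:
{"fn": "drive_tool", "kwargs": {
  "moves": [0.5,0,0,-0.05,0,0.5,-0.03,0,-0.05,0,0.5,-0.06,0,-0.05,0,0.5,-0.09,0,-0.05,0,0.5,-0.09,0,-0.05,0]
}}

```text
time: 14.3
tcp_pos: [0.5881, 0.1481, 0.0651]
eef_rot: [-0.038, 0.999, -0.0, -0.0]
force: [-0.4, -0.7, -1.0]
finger_gap: 0.0579
```

Call:
{"fn": "drive_tool", "kwargs": {
  "moves": [0.5,-0.02,0,0,0,0.5,-0.04,0,0,0,0.5,-0.06,0,0,0,0.5,-0.06,0,0,0]
}}

```text
time: 14.7
tcp_pos: [0.593, 0.1485, 0.0656]
eef_rot: [-0.038, 0.999, -0.0, 0.0]
force: [0.4, 0.2, -1.5]
finger_gap: 0.0584
```

Call:
{"fn": "drive_tool", "kwargs": {
  "moves": [0.5,-0.02,0,0,0,0.5,-0.04,0,0,0,0.5,-0.05,0,0,0,0.5,-0.05,0,0,0]
}}

```text
time: 15.1
tcp_pos: [0.5969, 0.1489, 0.0657]
eef_rot: [-0.038, 0.999, 0.0, 0.0]
force: [0.7, 1.2, -1.8]
finger_gap: 0.0579
```

Call:
{"fn": "drive_tool", "kwargs": {
  "moves": [0.5,-0.02,0,0,0,0.5,-0.04,0,0,0,0.5,-0.05,0,0,0,0.5,-0.05,0,0,0]
}}

```text
time: 15.5
tcp_pos: [0.6009, 0.1492, 0.0656]
eef_rot: [-0.038, 0.999, 0.0, -0.0]
force: [-0.5, -0.1, -0.9]
finger_gap: 0.0583
```

Call:
{"fn": "drive_tool", "kwargs": {
  "moves": [0.5,0,0,0.02,0,0.5,0,0,0.03,0,0.5,0,0,0.03,0]
}}

```text
time: 15.8
tcp_pos: [0.6006, 0.1491, 0.063]
eef_rot: [-0.038, 0.999, -0.0, -0.0]
force: [0.4, 0.2, -2.3]
finger_gap: 0.0585
```

```bash
python3 g.py .61 .1499 .0627 3.2166; python3 - <<'E'
from h import *
q=bot.grab_frame("side");save(q,"side10")
b=cv2.resize(q["frame"][190:290,150:280],(780,600),interpolation=cv2.INTER_CUBIC)
cv2.imwrite('pics/v10.png',b)
E
```

```text
t 15.8 tcp [0.6006 0.1491 0.063 ] yaw -3.0646 tilt 0.0005 gap 0.0585 F [ 0.39  0.18 -2.31] Tq [ 0.03 -0.01 -0.03] q [ 0.19  0.18  1.46  0.    1.5  -1.46]
mm [-9.4  0.   0.3] share xyz [-0.118   0.0005  0.0034] spin 0.0009 deg 0.11
```

View pics/v10.png

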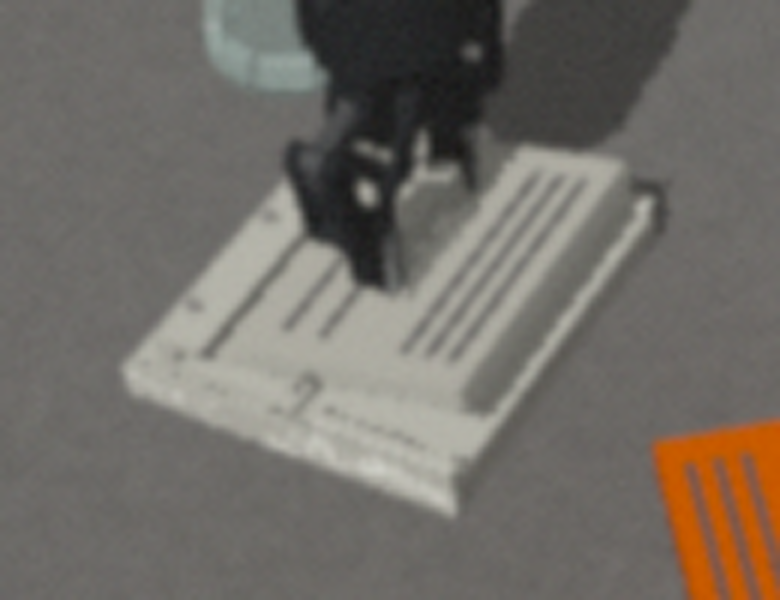

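Call:
{"fn": "drive_tool", "kwargs": {
  "moves": [0.5,0,0,0.02,0,0.5,0,0,0.02,0,0.5,0,0,0.02,0]
}}

```text
time: 16.15
tcp_pos: [0.6009, 0.1492, 0.0618]
eef_rot: [-0.039, 0.999, 0.0, 0.0]
force: [0.3, 0.2, -1.4]
finger_gap: 0.0581
```

Call:
{"fn": "drive_tool", "kwargs": {
  "moves": [0.5,0,0,0.01,0,0.5,0,0,0.02,0,0.5,0,0,0.02,0]
}}

```text
time: 16.45
tcp_pos: [0.6007, 0.1492, 0.0609]
eef_rot: [-0.039, 0.999, 0.0, 0.0]
force: [-4.4, -0.5, 4.9]
finger_gap: 0.0587
```

Call:
{"fn": "drive_tool", "kwargs": {
  "moves": [0.5,0,0,-0.01,0,0.5,-0.02,0,-0.01,0,0.5,-0.03,0,-0.01,0,0.5,-0.03,0,-0.01,0]
}}

```text
time: 16.85
tcp_pos: [0.6033, 0.1494, 0.061]
eef_rot: [-0.039, 0.999, 0.0, 0.0]
force: [-3.1, 0.3, 3.8]
finger_gap: 0.058
```

Call:
{"fn": "drive_tool", "kwargs": {
  "moves": [0.5,-0.01,0,0,0,0.5,-0.02,0,0,0,0.5,-0.03,0,0,0,0.5,-0.03,0,0,0]
}}

```text
time: 17.25
tcp_pos: [0.6057, 0.1496, 0.0609]
eef_rot: [-0.038, 0.999, 0.0, 0.0]
force: [-3.4, -0.6, 4.1]
finger_gap: 0.0584
```

Call:
{"fn": "drive_tool", "kwargs": {
  "moves": [0.5,-0.01,0,0,0,0.5,-0.02,0,0,0,0.5,-0.02,0,0,0]
}}

```text
time: 17.55
tcp_pos: [0.6073, 0.1497, 0.0609]
eef_rot: [-0.039, 0.999, 0.0, 0.0]
force: [-2.8, -0.1, 5.6]
finger_gap: 0.0582
```

Call:
{"fn": "drive_tool", "kwargs": {
  "moves": [0.5,-0.01,0,0,0,0.5,-0.02,0,0,0,0.5,-0.02,0,0,0]
}}

```text
time: 17.85
tcp_pos: [0.6089, 0.1498, 0.0609]
eef_rot: [-0.038, 0.999, 0.0, 0.0]
force: [-3.7, -0.1, 4.6]
finger_gap: 0.0582
```

Call:
{"fn": "drive_tool", "kwargs": {
  "moves": [0.5,-0.01,0,0,0,0.5,-0.02,0,0,0,0.5,-0.02,0,0,0]
}}

```text
time: 18.15
tcp_pos: [0.61, 0.1499, 0.061]
eef_rot: [-0.038, 0.999, 0.0, -0.001]
force: [-5.3, -0.6, 6.1]
finger_gap: 0.058
```

Call:
{"fn": "drive_tool", "kwargs": {
  "moves": [0.5,-0.01,0,0,0,0.5,-0.02,0,0,0,0.5,-0.02,0,0,0]
}}

```text
time: 18.45
tcp_pos: [0.6103, 0.15, 0.0611]
eef_rot: [-0.038, 0.999, -0.0, -0.002]
force: [-11.7, 0.0, 10.0]
finger_gap: 0.0582
```

Call:
{"fn": "drive_tool", "kwargs": {
  "moves": [0.5,-0.01,0,0,0,0.5,-0.015,0,0,0,0.5,-0.015,0,0,0]
}}

```text
time: 18.75
tcp_pos: [0.6106, 0.15, 0.0613]
eef_rot: [-0.038, 0.999, -0.0, -0.003]
force: [-16.6, -1.4, 13.1]
finger_gap: 0.0585
```

```bash
python3 g.py .61 .1499 .0627 3.2166; python3 - <<'E'
from h import *
q=bot.grab_frame("side");save(q,"side11")
b=cv2.resize(q["frame"][190:290,150:280],(780,600),interpolation=cv2.INTER_CUBIC)
cv2.imwrite('pics/v11.png',b)
E
```

```text
t 18.75 tcp [0.6106 0.15   0.0613] yaw -3.065 tilt 0.0065 gap 0.0585 F [-16.59  -1.45  13.07] Tq [-0.12  2.43 -0.41] q [ 0.19  0.21  1.42  0.    1.51 -1.46]
mm [ 0.6 -0.1 -1.4] share xyz [ 0.0071 -0.0013 -0.0178] spin 0.0007 deg 0.09
```

View pics/v11.png

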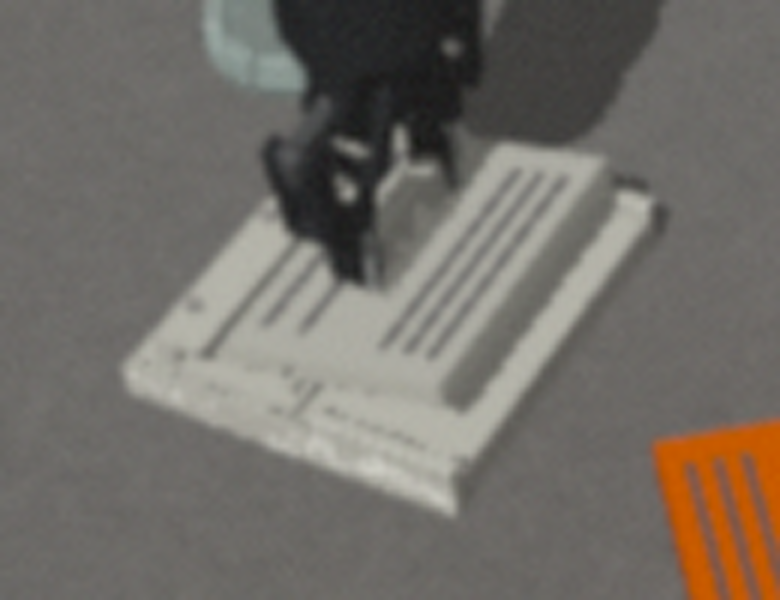

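The stop is firm: about 16 N and no more travel. The tip is then at about shelf x 78, which agrees with the lip edge I saw about 6 mm beyond nominal, so this is the back wall. I'll ease off, loosen the grip so it can swivel, and lower along an arc.

Call:
{"fn": "drive_tool", "kwargs": {
  "moves": [0.5,0.015,0,0,0,0.5,0.02,0,0,0,0.5,0.02,0,0,0],
  "force": 20
}}

```text
time: 19.1
tcp_pos: [0.6103, 0.15, 0.061]
eef_rot: [-0.038, 0.999, -0.0, -0.001]
force: [-10.3, -1.3, 8.7]
finger_gap: 0.0584
```

Call:
{"fn": "drive_tool", "kwargs": {
  "moves": [0.5,0.005,0,0.01,0,0.5,0.01,0,0.02,0,0.5,0.01,0,0.025,0,0.5,0.01,0,0.025,0]
}}

```text
time: 19.5
tcp_pos: [0.6098, 0.15, 0.0602]
eef_rot: [-0.038, 0.999, 0.0, -0.001]
force: [-12.0, -1.2, 12.4]
finger_gap: 0.0584
```

Call:
{"fn": "drive_tool", "kwargs": {
  "moves": [0.5,0.01,0,0.01,0,0.5,0.015,0,0.02,0,0.5,0.02,0,0.03,0,0.5,0.02,0,0.03,0]
}}

```text
time: 19.9
tcp_pos: [0.6091, 0.1499, 0.0591]
eef_rot: [-0.038, 0.999, 0.0, 0.001]
force: [-11.2, -1.7, 15.9]
finger_gap: 0.0584
```

Call:
{"fn": "drive_tool", "kwargs": {
  "moves": [0.5,0.01,0,0.01,0,0.5,0.01,0,0.02,0,0.5,0.015,0,0.03,0,0.5,0.015,0,0.03,0]
}}

```text
time: 20.3
tcp_pos: [0.6079, 0.1498, 0.0566]
eef_rot: [-0.038, 0.999, 0.0, 0.0]
force: [-12.6, -0.8, 15.8]
finger_gap: 0.0581
```

Call:
{"fn": "drive_tool", "kwargs": {
  "moves": [0.5,0.01,0,0.01,0,0.5,0.015,0,0.02,0,0.5,0.02,0,0.03,0,0.5,0.02,0,0.03,0]
}}

```text
time: 20.7
tcp_pos: [0.6068, 0.1498, 0.0545]
eef_rot: [-0.039, 0.999, 0.0, 0.001]
force: [-10.0, -0.2, 15.9]
finger_gap: 0.0583
```

Call:
{"fn": "drive_tool", "kwargs": {
  "moves": [0.5,0.01,0,0.01,0,0.5,0.015,0,0.02,0,0.5,0.015,0,0.02,0]
}}

```text
time: 21.0
tcp_pos: [0.6065, 0.1498, 0.0541]
eef_rot: [-0.039, 0.999, 0.0, 0.003]
force: [-7.9, -1.1, 17.5]
finger_gap: 0.0585
```

```bash
python3 g.py .6037 .1499 .050 3.2166; python3 - <<'E'
from h import *
q=bot.grab_frame("side");save(q,"side12")
b=cv2.resize(q["frame"][190:290,150:280],(780,600),interpolation=cv2.INTER_CUBIC)
cv2.imwrite('pics/v12.png',b)
E
```

```text
t 21.0 tcp [0.6065 0.1498 0.0541] yaw -3.0643 tilt 0.005 gap 0.0585 F [-7.95 -1.11 17.5 ] Tq [-0.14  0.7   0.09] q [ 0.19  0.2   1.45 -0.    1.48 -1.46]
mm [2.8 0.3 4.1] share xyz [0.0354 0.0042 0.0511] spin 0.0011 deg 0.13
```

View pics/v12.png

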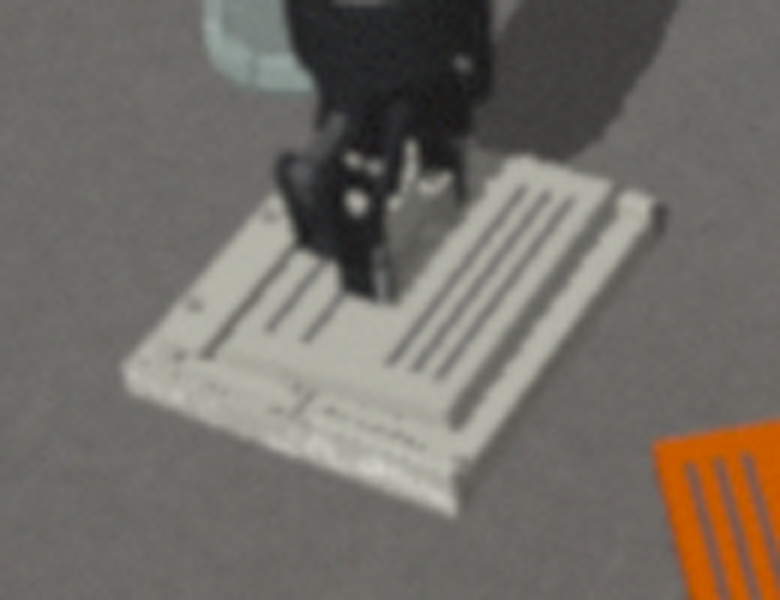

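The near edge is still about 4 mm high. At this angle the pivot moves from the tip to the shoulder, which fits the slightly higher force. Continuing gently.

Call:
{"fn": "drive_tool", "kwargs": {
  "moves": [0.5,0.005,0,0.01,0,0.5,0.01,0,0.015,0,0.5,0.01,0,0.015,0]
}}

```text
time: 21.35
tcp_pos: [0.6063, 0.1498, 0.0537]
eef_rot: [-0.039, 0.999, 0.0, 0.003]
force: [-8.6, -1.7, 20.9]
finger_gap: 0.0585
```

Call:
{"fn": "drive_tool", "kwargs": {
  "moves": [0.5,0.005,0,0.01,0,0.5,0.01,0,0.01,0,0.5,0.01,0,0.01,0]
}}

```text
time: 21.65
tcp_pos: [0.6051, 0.1497, 0.052]
eef_rot: [-0.039, 0.999, 0.0, 0.003]
force: [-7.8, -1.2, 18.3]
finger_gap: 0.0586
```

Slipping down again (52.0 mm); about 2 mm to go.

Call:
{"fn": "drive_tool", "kwargs": {
  "moves": [0.5,0.005,0,0.01,0,0.5,0.01,0,0.015,0,0.5,0.01,0,0.015,0]
}}

```text
time: 21.95
tcp_pos: [0.6044, 0.1496, 0.0509]
eef_rot: [-0.039, 0.999, 0.0, 0.003]
force: [-8.2, -0.8, 17.3]
finger_gap: 0.0583
```

```bash
python3 g.py .6037 .1499 .050 3.2166; python3 - <<'E'
from h import *
q=bot.grab_frame("side");save(q,"side13")
b=cv2.resize(q["frame"][190:290,150:280],(780,600),interpolation=cv2.INTER_CUBIC)
cv2.imwrite('pics/v13.png',b)
E
```

```text
t 21.95 tcp [0.6044 0.1496 0.0509] yaw -3.0642 tilt 0.0056 gap 0.0583 F [-8.18 -0.76 17.28] Tq [-0.18  0.56  0.16] q [ 0.19  0.19  1.46 -0.    1.48 -1.46]
mm [0.6 0.3 0.9] share xyz [0.0081 0.0041 0.0115] spin 0.0011 deg 0.14
```

View pics/v13.png

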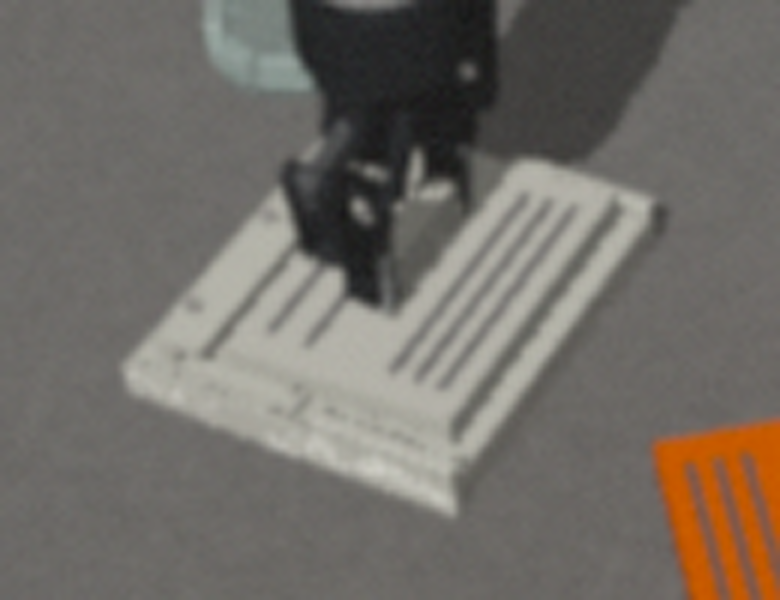

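Call:
{"fn": "drive_tool", "kwargs": {
  "moves": [0.5,0.003,0,0.005,0,0.5,0.006,0,0.01,0,0.5,0.006,0,0.01,0]
}}

```text
time: 22.3
tcp_pos: [0.6037, 0.1496, 0.0499]
eef_rot: [-0.039, 0.999, 0.0, 0.003]
force: [-8.4, -1.9, 16.8]
finger_gap: 0.0585
```

Call:
{"fn": "drive_tool", "kwargs": {
  "moves": [0.5,0.003,0,0.005,0,0.5,0.006,0,0.01,0,0.5,0.006,0,0.01,0]
}}

```text
time: 22.6
tcp_pos: [0.6036, 0.1495, 0.0497]
eef_rot: [-0.039, 0.999, 0.0, 0.003]
force: [-7.9, -1.8, 19.6]
finger_gap: 0.0586
```

Call:
{"fn": "drive_tool", "kwargs": {
  "moves": [0.5,0,0,0.01,0,0.5,0,0,0.01,0,0.5,0,0,-0.02,0,0.5,0.01,0,-0.04,0,0.5,0.015,0,-0.05,0]
}}

```text
time: 23.1
tcp_pos: [0.603, 0.1495, 0.0497]
eef_rot: [-0.038, 0.999, 0.001, 0.003]
force: [9.6, 2.5, -2.1]
finger_gap: 0.0579
```

```bash
python3 g.py .6037 .1499 .050 3.2166
```

```text
t 23.1 tcp [0.603  0.1495 0.0497] yaw -3.0657 tilt 0.0066 gap 0.0579 F [ 9.64  2.55 -2.07] Tq [ 0.43 -1.86 -0.58] q [ 0.19  0.19  1.47  0.    1.47 -1.46]
mm [-0.7  0.3 -0.3] share xyz [-0.0089  0.0039 -0.0033] spin 0.0004 deg 0.05
```

A small backward pull now meets 9.6 N of resistance, so the notch is locked over the ridge. I'll take the load off and open.

Call:
{"fn": "drive_tool", "kwargs": {
  "moves": [0.5,-0.012,0,-0.005,0,0.3,-0.012,0,-0.005,0,0.15,-0.012,0,-0.005,0,0,-0.012,0,-0.005,0,0,-0.012,0,-0.005,0]
}}

```text
time: 23.6
tcp_pos: [0.6011, 0.1491, 0.049]
eef_rot: [-0.039, 0.999, -0.0, -0.001]
force: [-0.5, -0.3, -0.1]
finger_gap: 0.0854
```

Call:
{"fn": "drive_tool", "kwargs": {
  "moves": [0,0,0,-0.05,0,0,0,0,-0.2,0,0,0,0,-0.5,0,0,0,0,-0.8,0,0,0,0,-1,0]
}}

```text
time: 24.1
tcp_pos: [0.6023, 0.1494, 0.1331]
eef_rot: [-0.039, 0.999, 0.0, 0.002]
force: [-0.1, 1.0, 0.5]
finger_gap: 0.0855
```

Call:
{"fn": "drive_tool", "kwargs": {
  "moves": [0,0.5,0.3,-0.4,0,0,1,0.6,-0.8,0,0,1,0.6,-0.8,0,0,1,0.6,-0.8,0]
}}

```text
time: 24.5
tcp_pos: [0.518, 0.1919, 0.1967]
eef_rot: [-0.039, 0.999, 0.001, 0.002]
force: [0.9, -0.1, 0.1]
finger_gap: 0.0854
```

```bash
python3 g.py .6037 .1499 .050 3.2166; python3 - <<'E'
from h import *
q=bot.grab_frame("side");save(q,"side14");p=bot.grab_frame("top");save(p,"top14")
b=cv2.resize(q["frame"][190:290,150:280],(780,600),interpolation=cv2.INTER_CUBIC)
cv2.imwrite('pics/v14.png',b)
cv2.imwrite('pics/v14t.png',p["frame"])
E
```

```text
t 24.5 tcp [0.518  0.1919 0.1967] yaw -3.0626 tilt 0.0051 gap 0.0854 F [ 0.93 -0.07  0.12] Tq [-0.03 -0.04  0.01] q [ 0.29 -0.05  1.46 -0.    1.73 -1.36]
mm [-81.4 -48.8 147.1] share xyz [-1.017  -0.6103  1.8385] spin 0.0019 deg 0.23
```

View pics/v14.png

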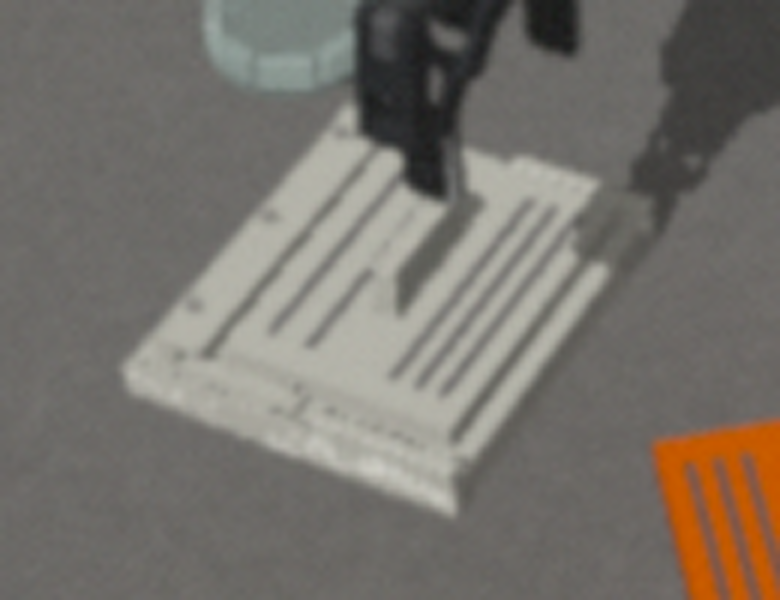

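View pics/v14t.png

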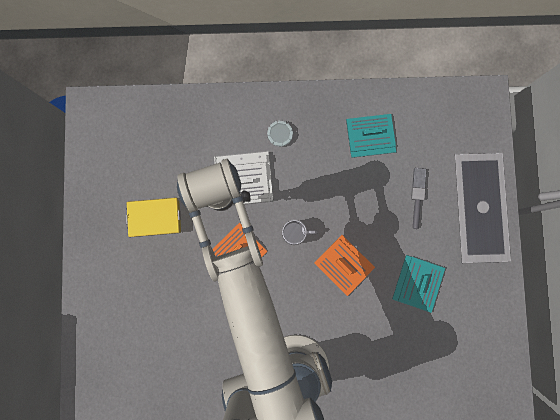

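The plank appears to lie in the shelf, and the bystanders look unmoved. I'll clear the arm from view to check that it's flat.

Call:
{"fn": "drive_tool", "kwargs": {
  "moves": [0,0.3,-0.5,-0.3,0,0,0.6,-1,-0.5,0,0,0.6,-1,-0.5,0,0,0.6,-1,-0.5,0]
}}

```text
time: 25.0
tcp_pos: [0.4769, 0.106, 0.2328]
eef_rot: [-0.037, 0.999, -0.0, -0.0]
force: [1.3, -0.7, -0.9]
finger_gap: 0.0856
```

Call:
{"fn": "drive_tool", "kwargs": {
  "moves": [0,0.2,-0.5,0,0,0,0.4,-1,0,0,0,0.4,-1,0,0,0,0.4,-1,0,0]
}}

```text
time: 25.4
tcp_pos: [0.4509, 0.025, 0.232]
eef_rot: [-0.038, 0.999, 0.0, -0.001]
force: [-0.6, 0.2, -0.0]
finger_gap: 0.0856
```

Call:
{"fn": "drive_tool", "kwargs": {
  "moves": [0,0,-0.5,0,0,0,0,-1,0,0,0,0,-1,0,0,0,0,-1,0,0]
}}

```text
time: 25.8
tcp_pos: [0.4573, -0.0539, 0.2325]
eef_rot: [-0.038, 0.999, 0.001, -0.001]
force: [-0.6, 1.1, 0.1]
finger_gap: 0.0857
```

```bash
python3 g.py .6037 .1499 .050 3.2166; python3 - <<'E'
from h import *
q=bot.grab_frame("side");save(q,"side15");p=bot.grab_frame("top");save(p,"top15")
b=cv2.resize(q["frame"][190:290,150:280],(780,600),interpolation=cv2.INTER_CUBIC)
cv2.imwrite('pics/v15.png',b)
b=cv2.resize(p["frame"][140:220,205:305],(750,600),interpolation=cv2.INTER_CUBIC)
cv2.imwrite('pics/v15t.png',b)
E
```

```text
t 25.8 tcp [ 0.4573 -0.0539  0.2325] yaw -3.065 tilt 0.0024 gap 0.0857 F [-0.57  1.08  0.12] Tq [-0.   -0.   -0.03] q [-0.19 -0.29  1.61  0.    1.82 -1.84]
mm [-161.9  191.7  182.5] share xyz [-2.0243  2.3969  2.2807] spin 0.0008 deg 0.09
```

View pics/v15.png

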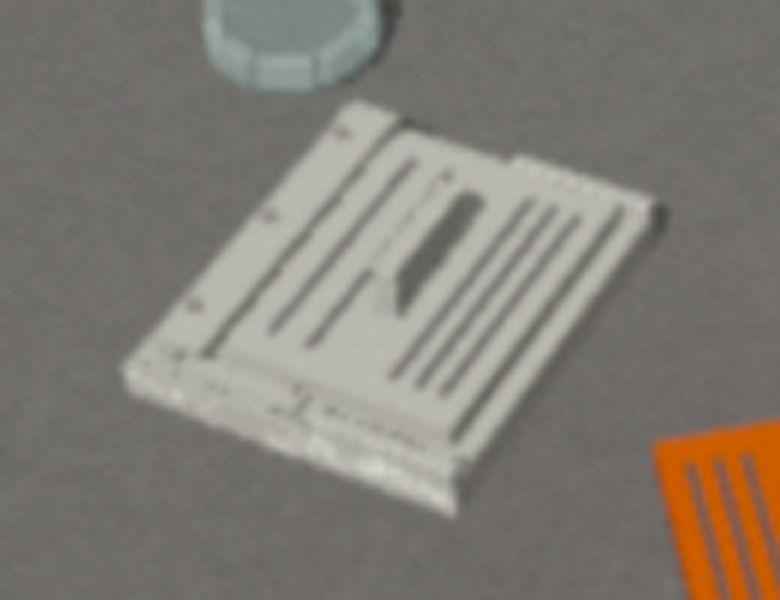

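View pics/v15t.png

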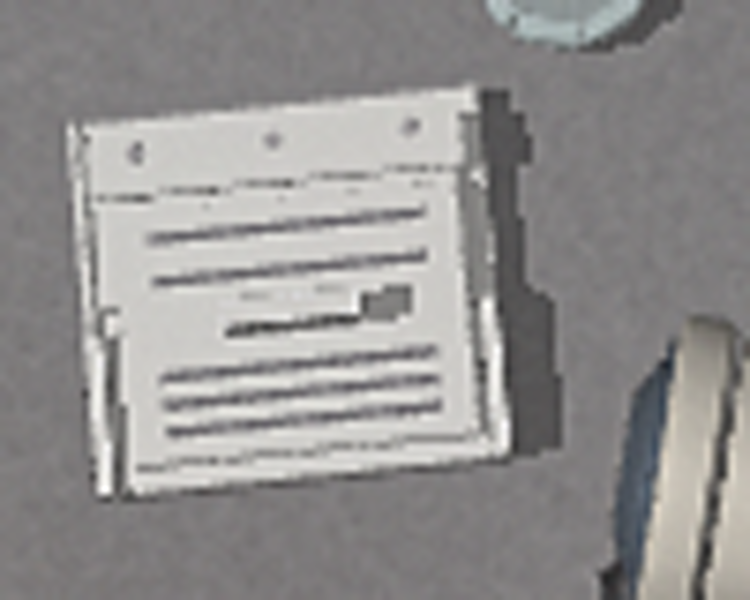

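```bash
python3 - <<'E'
from h import *
a=load("top0");b=load("top15")
for t in["mug","ashtray","lunchbox","brush"]:
    print(t,[np.round(r["uv"]).tolist() for r in bot.find_in(t,bot.grab_frame("top"))[:1]])
import time
from fit import fit
zt=lambda x,y:(205+x/7.5,140+y/7.5); zs=lambda x,y:(150+x/6,190+y/6)
print(fit([("top15",(-58,75,32),zt(132,470)),("top15",(-58,-75,32),zt(478,437)),("side15",(-58,75,32),zs(450,412)),("side15",(-58,-75,32),zs(612,197))],[.6,.149,.07]))
print(bot.sign_off())
E
```

```text
mug [[302.0, 233.0]]
ashtray [[280.0, 134.0]]
lunchbox [[152.0, 217.0]]
brush [[417.0, 190.0]]
(array([0.6007, 0.1484, 0.0812]), array([[ 0.0375, -0.8194],
       [ 0.055 , -1.4056],
       [ 0.224 ,  2.2893],
       [ 1.1281, -0.001 ]]))
the job is handed in; nothing more can be done
None
```

The plank is back in the sink shelf, lowered flat, locked over the ridge and released, and the job is handed in. No verdict came back.

**How it was done:** The moves can't tilt the tool, so I gripped the bar by its two ends instead of across its thickness as the text advised. I then pressed the near edge on the shelf's side cheek, at about 11 N, so the plank swivelled in the jaws to a tilt of about 0.2 rad. I lowered the tongue behind the ridge, slid it under the lip and felt the back wall. Contact showed about 6 mm beyond nominal, and the push peaked at about 17 N, over the 5 to 10 N suggested. I then lowered the plank with the tip kept against the wall. The upward force on the tool rose to about 21 N, still well under 40 N, in the readings at the end of each move.

**Last checks:**
- **Locked:** before I let go, a small backward pull met 9.6 N, so the notch holds on the ridge. The tool height also matched the plank lying flat on the bed.
- **Position:** the last pictures show the plank flat, free of the gripper and between the cheeks. A rough fit puts it within about 1 mm sideways and 0.01 rad of square.
- **Bystanders:** three of the four were found within about a pixel of where they started. The mug was reported 7 pixels (about 20 mm) over from the start, but the detector is noisy on it. In the picture taken after release the mug looks unmoved, and no move ended with a reading that suggested contact with it.

**Not settled:** that last position fit put the plank only about 4 mm forward along x, against about 6 mm from feel. Its corner errors were up to 2 pixels, and either value is within tolerance. I did not measure flatness to 0.025 rad separately; it rests on the pictures and the tool height.

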